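# Refit and lock the screen of a filings box

## Robot

A 7-joint arm with a two-finger parallel gripper is mounted at the origin on the work surface. World frame = base frame: x ahead of the robot, y to its left, z up, the work surface at z = 0. Lengths are in m, angles in rad, forces in N, time in s.
With the tool pointing down it reaches from about 0.425 to 0.825 m from the base axis. Payload 3.6 kg.
Tool frame: the origin (TCP) lies where the fingers leave the gripper's body, on its centre line; the fingertips stand 73 mm ahead of it and the grasp point (between the pads) lies 54 mm ahead of it; x points along the fingers, y is the direction in which the jaws open and shut, and the axes are right-handed (so a half turn about x gives the same grasp; the last joint's range is limited). The gripper opens to 85 mm and grips with 20 to 120 N. Pads are 22 mm wide; open, the fingers measure 114 mm over their backs; the gripper's body (76 mm by 85 mm) begins 54 mm behind the grasp point. The pads swing forward as they close: fully open they stand 13 mm farther back than shut.
Start: joints at [1.113, 0.615, -0.013, 1.423, 0.008, 1.103, -0.04], TCP at [0.272, -0.59, 0.304] pointing down, gripper open.
Joint ranges: [-3.12, 3.12], [-0.3, 2.06], [-1.34, 1.32], [0.26, 2.42], [-1.36, 4.5], [0.01, 1.98], [-2.84, 2.84]. Speed limits (rad/s): [2.79, 2.79, 3.14, 3.14, 3.14, 3.14, 3.14].

## Interface

Orientations are given as a unit quaternion [x, y, z, w].
In Python, from station import arm, snapshot, camera_info, ticket gives the robot as it stands. Calls block until the motion is done:
- arm.movep(position, orientation): joint-space move of the TCP to a pose.
- arm.line_to(position, velocity=0.15, ori=None): straight line of the TCP; ori=None keeps the orientation; velocity is the mean speed in m/s.
- arm.move_j(angles): joint-space move.
- arm.move_gripper(opening, effort=None): opening from 0.0 (shut) to 1.0 (fully open); effort is the grip in N (None keeps the last); returns when the fingers have stopped.
- arm.pause(seconds).
- arm.ik(position, orientation): joint angles nearest the present ones, or None.
- snapshot(name): name is "scene" or "top" or "wrist"; returns the picture (400x640x3 uint8, blue, green, red); there is no depth.
- camera_info(name): a dict with "fx", "fy", "cx", "cy" (pixels), "R" (3x3) and "t" (3): a world point X has camera coordinates R X + t; the wrist camera has in their place "T_tool_cam" (4x4, takes a point from camera to tool coordinates, whose origin is the TCP and whose axes are the tool frame's). Camera axes: x right, y down, z forward; pixel columns grow to the right and rows downward; lengths in m; the calibration is good to about 2 mm. A picture is of the moment at which its call begins: read the wrist's pose just before it. camera_info takes no time and is no camera call.
A pose or a line that the arm cannot do raises arm.MotionError and nothing moves.
- ticket.finish_job(): hands the job in, once; it reports no verdict.
Readings, each from a call of its own:
- arm.read_time(): time.
- arm.read_joint_positions(): joint angles.
- arm.read_dq(): joint speeds.
- arm.read_effort(): joint torques, N m.
- arm.read_tool_pos(): TCP position.
- arm.read_eef_rot(): TCP orientation.
- arm.read_ft_force(): force on the tool from outside, world axes, zero at the start.
- arm.read_wrist_torque(): the same for the moment, N m.
- arm.read_opening(): opening from 0.0 (shut) to 1.0 (fully open).
Only numpy, scipy, OpenCV 4.12 (cv2) and the standard library are available. Lean on these libraries where they do the work, as an engineer would, in place of code of your own. Each camera call takes 0.05 s, during which the arm holds its last target.

## Task

Refit the screen panel in the filings box: tilt it, slip one end under the deep lip that carries the steel lock block, lower it flat onto the ledges inside, then slide it fully home against the wall under the narrow lip at the other end. Then take the lock pin out of the wooden block, push it all the way down through the hole in the lock block, behind the panel, and fold the wire keeper fully down over the pin. Leave the beaker, the brick and the jar where they stand.

Things in the scene. Friction and masses are not known exactly. Their poses are not given: they have to be found in the camera images.
- box: Fixed grey metal filings box, open on top, 200 (x) x 128 (y) x 64 mm high. Origin: centre of its underside on the bench; z up, x along its length. Walls 5 mm, so 190 x 118 mm inside. A deep lip covers its -x end, a narrow lip its +x end; the side walls have no lip. The opening between the lips, 135 x 118 mm, is shorter than the panel (164 mm).
- seat (a point): Where the panel's plate centre (panel_mid) lies when home: x = 13, y = 0 (+-4 mm play), z = 40 mm of the box, axes as the box. The ledges inside have their top at z = 36 mm: 50 mm deep at the -x end (a 20 mm gap in its middle lets the pin through), 35 mm at the +x end, 10 mm along the sides. Home, the panel's end touches the +x wall, and 26 mm stay free at the -x wall.
- deep_lip (a point): Middle of the free edge of the deep lip, on its underside: x = -54, z = 60 mm of the box. The lip runs from here to the -x wall. It is 4 mm thick, but its middle 60 mm is the steel lock block, 14 mm thick (top at z = 74). The panel, tilted 12 to 22 degrees, goes in under it with its low end until that is near the -x wall (inside face at x = -95).
- narrow_lip (a point): Middle of the free edge of the narrow lip, on its underside: x = 81, z = 60 mm of the box; 4 mm thick, running on to the +x wall (inside face at x = 95). With the panel's low end near the -x wall the other end drops past this edge; then the panel slides 26 mm to +x under it.
- panel_mid (a point): Loose perforated aluminium panel, 164 (x) x 110 (y) x 8 mm, about 0.3 kg, with an upright wooden grip on its centre, 20 (x) x 40 (y) mm, 60 mm tall above the panel's top. The point is the centre of the plate, 4 mm above its underside; the grip reaches 64 mm above it. z up. The two ends are alike (half a turn makes no difference). It starts flat on the bench.
- panel_end1 (a point): Middle of the panel's end edge at its own -x (82 mm from panel_mid), half-way through the plate.
- panel_end2 (a point): Middle of the panel's end edge at its own +x (82 mm from panel_mid), half-way through the plate.
- pin_mid (a point): Loose steel lock pin, upright, 78 mm, 70 g: shank 10 mm diameter, 40 mm long, foot tapered; then a collar 30 mm diameter, 6 mm thick; then a stem 12 mm diameter, 32 mm tall, the grip. The point is on the axis 39 mm above the foot, 7 mm below the collar's top. z up along the pin. It starts in the 13.5 mm hole of the wooden block, collar resting on the block.
- pin_block: Fixed wooden block, 60 (x) x 80 (y) x 45 mm high, with a hole in its centre in which the pin starts; a few thin steel burs stand along its +x side. Origin: centre of its underside.
- hole (a point): Mouth of the vertical 14 mm hole in the lock block's top, at x = -78, y = 0, z = 74 mm of the box; axes as the box. The pin's collar rests on this face when fully home (pin_mid 1 mm below this point). The pin's foot then ends free inside the box, behind the panel's end.
- keeper_pivot (a point): Pivot of the wire keeper on the lock block, at x = -78, y = -34, z = 83.5 mm of the box; the pivot's axis is along the box's x. Axes as the box.
- keeper (a joint): Angle of the wire keeper, a U loop of 5 mm wire, 24 mm wide between wire centres, 66 mm long from pivot to end. 0 = flat towards the box's +y, legs over the pin's collar, stem standing between them; 1.57 = upright; starts at 2.0 to 2.5, leaning out to -y (stop at 2.7). Stays where left (friction, under 1 N at its end): push it over and press it down.
- beaker: Clear beaker, 72 mm diameter, 85 mm tall, a bystander. Origin: centre of its underside.
- brick: Pale soldering brick, 100 x 60 x 30 mm, a bystander. Origin: centre of its underside.
- jar: Amber jar, 52 mm diameter, 70 mm tall, a bystander. Origin: centre of its underside.
Things that resemble listed ones, but are neither listed nor needed, are in the scene too. What is shaped like the box but green is not meant.

How it is judged:
By the outcome, as a careful person would: the job done as asked, in the order asked, and still so for the second after the job is handed in, with the robot touching nothing.
It also fails if it takes over 72 s, if anything falls off the work surface, if the arm or the gripper's body presses on something with over 40 N, if the wrist force passes 120 N, or if a joint passes its speed limit or range.

## Working session

There is one attempt and no reset: what is moved stays moved. The work goes in short steps, each a Python script; the robot and the scene stay as the last script left them, time stands still between calls to the robot, and variables do not carry over. Pictures are saved under pics/ and viewed, and the job is handed in when it is done.

```bash
ls -la; mkdir -p pics
python3 - <<'E'
from station import arm, snapshot, camera_info, ticket
import cv2, numpy as np
np.set_printoptions(precision=4,suppress=True)
print(arm.read_time(),arm.read_tool_pos(),arm.read_eef_rot())
for n in ["scene","top","wrist"]:
    im=snapshot(n); cv2.imwrite(f"pics/{n}0.png",im)
    print(n,camera_info(n))
E
```

```text
total 12
drwxr-xr-x  3 agent agent 4096 Dec  6 14:28 .
drwxr-xr-x 23 root  root  4096 Dec  6 14:28 ..
drwxr-xr-x  2 agent agent 4096 Dec  6 14:28 pics
0.0 [ 0.2718 -0.5898  0.3027] [-0.6905 -0.1524  0.6909 -0.1506]
scene {'fx': 468.71045442027213, 'fy': 468.71045442027213, 'cx': 324.7375145586524, 'cy': 194.44147372649212, 'R': array([[ 0.0945,  0.9954, -0.0166],
       [ 0.5278, -0.0643, -0.847 ],
       [-0.8441,  0.0713, -0.5314]]), 't': array([-0.0482, -0.224 ,  1.7299])}
top {'fx': 441.5178576714816, 'fy': 441.5178576714816, 'cx': 318.8634676429057, 'cy': 207.07973266842282, 'R': array([[ 0.0003, -1.    ,  0.0019],
       [-0.9938, -0.0005, -0.1114],
       [ 0.1114, -0.0018, -0.9938]]), 't': array([-0.0056,  0.5497,  1.4239])}
wrist {'fx': 330.6126999154203, 'fy': 330.6126999154203, 'cx': 318.7534473469555, 'cy': 195.38389562903606, 'T_tool_cam': array([[ 0.0003, -0.3135,  0.9496, -0.0696],
       [ 1.    , -0.0002, -0.0004,  0.0006],
       [ 0.0003,  0.9496,  0.3135, -0.0804],
       [ 0.    ,  0.    ,  0.    ,  1.    ]])}
```

View pics/scene0.png

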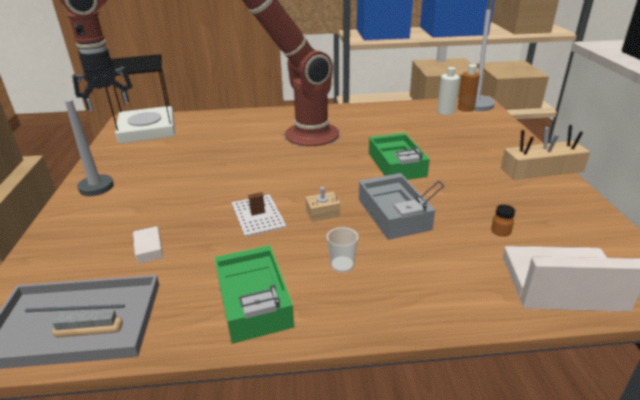

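View pics/top0.png

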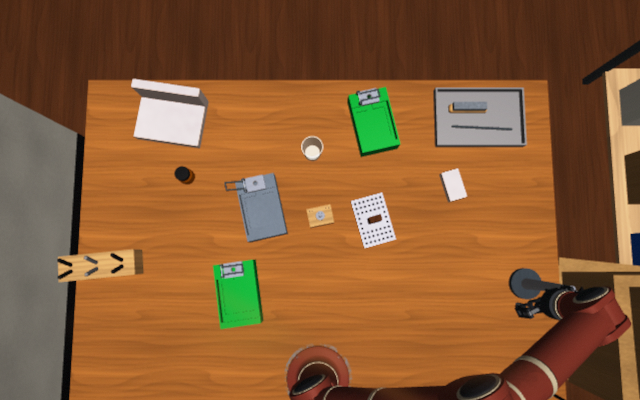

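View pics/wrist0.png

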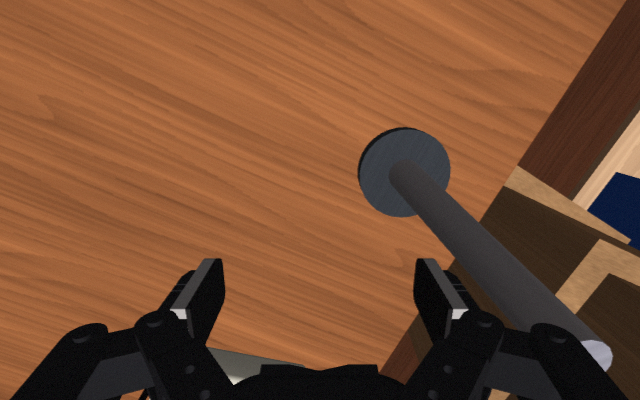

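Candidates in the top view:
- **Box:** grey one with the block at (262,207). I'm rejecting the green ones at (237,293) and (373,121), and the grey tray at (480,117).
- **Panel:** white perforated plate with the brown grip at (374,220). I'm rejecting the white stand at (170,115) and the brick at (454,184).
- **Pin block:** small wooden block at (320,216). I'm rejecting the long wooden rack at (97,265).

Next is one close crop to check these.

Run:
```python
import cv2
im=cv2.imread("pics/top0.png")
cv2.imwrite("pics/top0c.png",cv2.resize(im[140:260,215:415],None,fx=4,fy=4,interpolation=cv2.INTER_CUBIC))
im=cv2.imread("pics/scene0.png")
cv2.imwrite("pics/scene0c.png",cv2.resize(im[150:270,225:455],None,fx=3.4,fy=3.4,interpolation=cv2.INTER_CUBIC))
```

```text
(no output)
```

View pics/top0c.png

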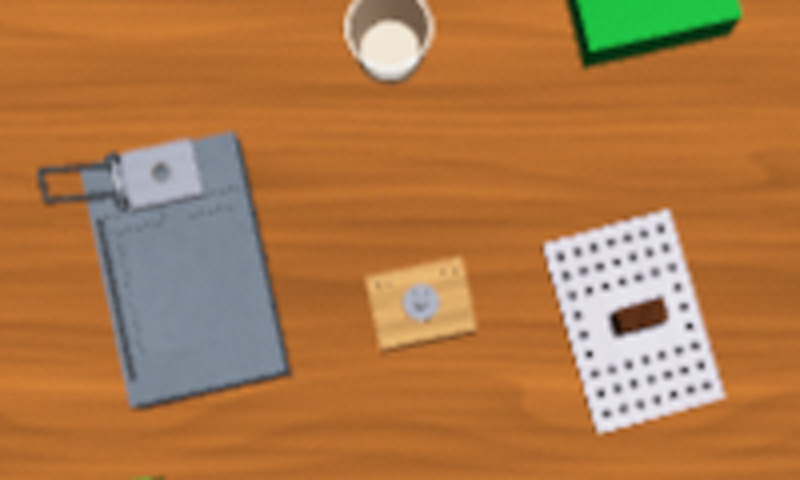

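View pics/scene0c.png

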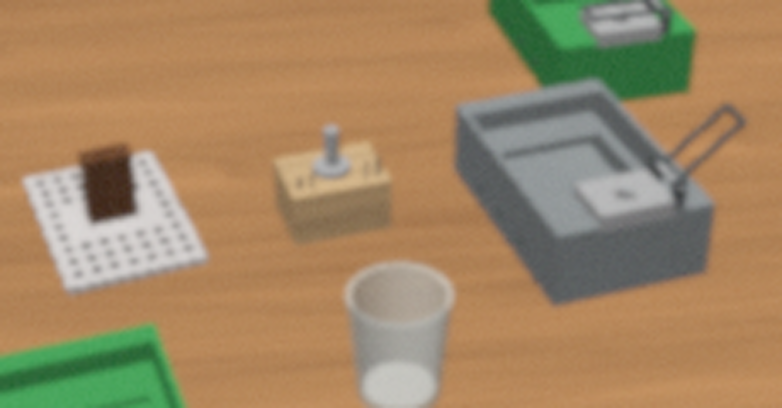

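The crop confirms the choice. It shows the grey box with the lock block at its far end and the keeper leaning left. The pin stands in the small block, with burs along that block's far side, and the panel has the brown grip. Next I'll get coarse positions from the top view.

```bash
cat > h.py <<'E'
from station import arm, snapshot, camera_info, ticket
import cv2, numpy as np
from scipy.spatial.transform import Rotation as R
np.set_printoptions(precision=4,suppress=True)
def cam(name):
    c=camera_info(name)
    if name=="wrist":
        T=np.eye(4); T[:3,:3]=R.from_quat(arm.read_eef_rot()).as_matrix(); T[:3,3]=arm.read_tool_pos()
        M=np.linalg.inv(T@c["T_tool_cam"]); c["R"]=M[:3,:3]; c["t"]=M[:3,3]
    c["K"]=np.array([[c["fx"],0,c["cx"]],[0,c["fy"],c["cy"]],[0,0,1]])
    return c
def ray(c,px):
    px=np.atleast_2d(np.asarray(px,float))
    d=np.c_[px,np.ones(len(px))]@np.linalg.inv(c["K"]).T@c["R"]   # rows: R^T K^-1 p
    return -c["R"].T@c["t"], d
def on_z(c,px,z):
    o,d=ray(c,px); s=(z-o[2])/d[:,2]; return o+d*s[:,None]
def proj(c,X):
    X=np.atleast_2d(X); p=(X@c["R"].T+c["t"])@c["K"].T; return p[:,:2]/p[:,2:]
def down(yaw,tilt=0.0):
    """tool x down; jaw axis (tool y) horizontal at angle yaw in world. tilt: rotation about horizontal axis perpendicular to the jaws"""
    y=np.array([np.cos(yaw),np.sin(yaw),0]); x=np.array([0,0,-1.]); z=np.cross(x,y)
    M=np.c_[x,y,z]
    return (R.from_rotvec(tilt*z)*R.from_matrix(M)).as_quat()
def save(name,im): cv2.imwrite(f"pics/{name}.png",im)
E
python3 - <<'E'
from h import *
c=cam("top")
im=cv2.imread("pics/top0.png"); hsv=cv2.cvtColor(im,cv2.COLOR_BGR2HSV)
def big(mask,roi):
    m=np.zeros_like(mask); x0,y0,x1,y1=roi; m[y0:y1,x0:x1]=mask[y0:y1,x0:x1]
    cs,_=cv2.findContours(m,cv2.RETR_EXTERNAL,cv2.CHAIN_APPROX_NONE)
    return max(cs,key=cv2.contourArea)
grey=cv2.inRange(hsv,(90,30,70),(125,120,180))
k=big(cv2.morphologyEx(grey,cv2.MORPH_CLOSE,np.ones((5,5))),(228,165,300,250)); r=cv2.minAreaRect(k);print("box px",r)
W=on_z(c,cv2.boxPoints(r),0.064);print(W, [np.linalg.norm(W[i]-W[i-1]) for i in range(4)], W.mean(0))
e=[W[1]-W[0],W[2]-W[1]]
print([np.arctan2(v[1],v[0]) for v in e])
white=cv2.inRange(hsv,(0,0,150),(180,60,255))
k=big(cv2.morphologyEx(white,cv2.MORPH_CLOSE,np.ones((9,9))),(340,185,400,255)); r=cv2.minAreaRect(k);print("panel px",r)
W=on_z(c,cv2.boxPoints(r),0.008);print(W, [np.linalg.norm(W[i]-W[i-1]) for i in range(4)], W.mean(0))
e=[W[1]-W[0],W[2]-W[1]]
print([np.arctan2(v[1],v[0]) for v in e])
print("pin top",on_z(c,[(319.5,215)],0.08), "hole",on_z(c,[(255.2,183)],0.074))
print(arm.read_time())
E
```

```text
box px ((260.9309997558594, 206.7646026611328), (62.1628303527832, 39.359764099121094), 78.05582427978516)
[[0.6327 0.2656 0.064 ]
 [0.6596 0.1412 0.064 ]
 [0.4622 0.0978 0.064 ]
 [0.4362 0.2204 0.064 ]] [np.float64(0.20166499630250026), np.float64(0.12727652991341573), np.float64(0.20209567033657144), np.float64(0.12533836698229933)] [0.5477 0.1812 0.064 ]
[np.float64(-1.3580763961547615), np.float64(-2.925027179469127)]
panel px ((372.9407653808594, 219.7255859375), (49.599998474121094, 33.23999786376953), 73.73979187011719)
[[ 0.5742 -0.1099  0.008 ]
 [ 0.6058 -0.2174  0.008 ]
 [ 0.4461 -0.2611  0.008 ]
 [ 0.4153 -0.1547  0.008 ]] [np.float64(0.16514521047810327), np.float64(0.11204066277353644), np.float64(0.16557512552945614), np.float64(0.11069957353935383)] [ 0.5104 -0.1858  0.008 ]
[np.float64(-1.2850311015250695), np.float64(-2.8749290433525196)]
pin top [[ 0.5189 -0.0073  0.08  ]] hole [[0.6226 0.1994 0.074 ]]
0.15
```

Run:
```python
from h import *
c=cam("top"); s=cam("scene")
b=on_z(c,[(525,283)],0)[0]; print("stand base",b, "proj in scene",proj(s,b))
for z in (0.15,0.2,0.25,0.3,.35): print(z,proj(s,b+[0,0,z]),proj(c,b+[0,0,z]))
boxyaw=-2.925; 
import itertools
C=np.array([0.5477,0.1812,0]); Rb=R.from_euler('z',boxyaw).as_matrix()
for yaw0 in (0,np.pi):
  y=boxyaw+yaw0
  print("yaw",y)
  def chk(n,p,q):
    j=arm.ik(p,q); print(n, None if j is None else np.asarray(j))
  py=-2.875+yaw0
  chk("panel",[0.5104,-0.1858,0.11],down(py)); chk("panel up",[0.5104,-0.1858,0.30],down(py))
  # box: tilt with low end at box -x
  for t in (-.3,.3):
    chk(f"tilt{t}",C+Rb@[-13,0,200]*np.array(1e-3),down(y,t))
  chk("home",C+Rb@[.013,0,.140],down(y))
  chk("pin",[0.519,-0.0073,0.14],down(y)); chk("hole",C+Rb@[-.078,0,.16],down(y)); chk("holeup",C+Rb@[-.078,0,.24],down(y))
  chk("pin90",[0.519,-0.0073,0.14],down(y+np.pi/2))
print(down(boxyaw,.3), R.from_quat(down(boxyaw,.3)).as_matrix())
```

```text
stand base [ 0.3011 -0.6865  0.    ] proj in scene [[ 93.7576 187.5549]]
0.15 [[ 79.2211 142.9439]] [[548.5586 286.0084]]
0.2 [[ 73.9857 126.8767]] [[557.6503 287.1694]]
0.25 [[ 68.5352 110.1497]] [[567.4885 288.4257]]
0.3 [[62.8562 92.7214]] [[578.1691 289.7896]]
0.35 [[56.934  74.5466]] [[589.8052 291.2755]]
yaw -2.925
panel [ 0.0811  0.7498  0.3589  1.9244 -0.4749  0.551  -2.1131]
panel up [ 0.0503  0.4736  0.3886  1.7497 -0.2126  0.9598 -2.3521]
tilt-0.3 [ 0.2952  0.8535 -1.1518  1.9051  1.2531  0.916   1.9033]
tilt0.3 [ 0.2061  1.0161 -1.1513  1.5024  0.7283  1.4587  2.3321]
home [ 0.2675  0.9981 -1.1526  1.8224  1.0507  1.0866  2.0593]
pin [-0.2717  0.676   0.3746  1.9757 -0.4389  0.5689 -2.5225]
hole [ 0.2104  1.0567 -1.1525  1.5372  1.0067  1.2271  2.2434]
holeup [ 0.2072  0.9413 -1.1512  1.4677  0.8726  1.3006  2.335 ]
pin90 [-0.0333  0.646   0.0079  1.9682 -0.0095  0.5274 -1.373 ]
yaw 0.2165926535897933
panel [ 0.4978  0.7374 -0.2945  1.9109  0.384   0.5481  0.2114]
panel up [ 0.5937  0.4819 -0.428   1.7325  0.2341  0.9778  0.3436]
tilt-0.3 [-0.0736  0.7876 -0.4837  1.5123  0.2764  1.2187 -0.3992]
tilt0.3 [-0.2259  0.5764 -0.2191  1.9204  0.4578  0.3941 -0.5775]
home [-0.1327  0.7185 -0.3619  1.8347  0.3904  0.6589 -0.5084]
pin [ 0.2073  0.6708 -0.3587  1.9606  0.4091  0.5807 -0.2095]
hole [-0.1122  0.8059 -0.4087  1.5485  0.3853  0.8679 -0.4433]
holeup [-0.0691  0.7259 -0.492   1.4773  0.3739  1.0324 -0.4323]
pin90 [ 0.3931  0.7358 -0.6607  1.9549  0.7003  0.6933  1.0828]
[ 0.4787 -0.5204 -0.6111 -0.3557] [[-0.2886 -0.933  -0.2149]
 [-0.0635 -0.2053  0.9766]
 [-0.9553  0.2955 -0.    ]]
```

Run:
```python
from h import *
arm.move_gripper(0.6,60)
arm.movep([0.51,-0.186,0.27],down(-2.875+np.pi))
print(arm.read_time(),arm.read_opening(),arm.read_tool_pos())
import json
c=cam("wrist"); im=snapshot("wrist"); save("w1",im)
json.dump({k:np.asarray(v).tolist() for k,v in c.items()},open("w1.json","w"))
```

```text
2.3 0.5973650779423572 [ 0.5096 -0.1881  0.2699]
```

View pics/w1.png

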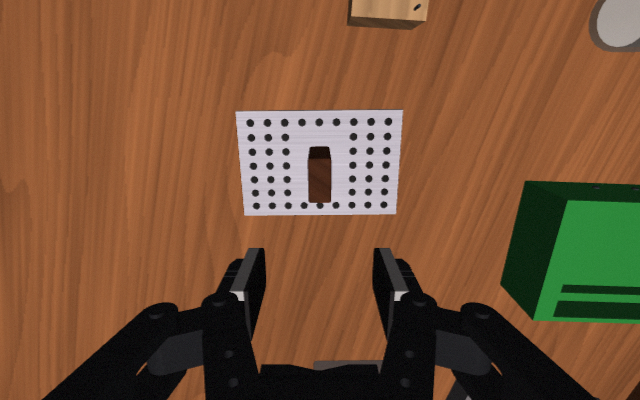

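Run:
```python
from h import *
import json
c={k:np.asarray(v) for k,v in json.load(open("w1.json")).items()}
print(arm.read_time(),arm.read_tool_pos())
im=cv2.imread("pics/w1.png"); hsv=cv2.cvtColor(im,cv2.COLOR_BGR2HSV)
m=cv2.inRange(hsv,(0,0,110),(180,50,255)); m[240:]=0; m[:,450:]=0; m[:90]=0
m=cv2.morphologyEx(m,cv2.MORPH_CLOSE,np.ones((9,9)))
k=max(cv2.findContours(m,cv2.RETR_EXTERNAL,cv2.CHAIN_APPROX_NONE)[0],key=cv2.contourArea)
q=cv2.approxPolyDP(cv2.convexHull(k),8,True)[:,0]; print(q)
W=on_z(c,q,0.008);print(W,[np.linalg.norm(W[i]-W[i-1]) for i in range(len(W))],W.mean(0))
print([np.arctan2(*(W[i]-W[i-1])[1::-1]) for i in range(4)])
g=on_z(c,[(308,157),(331,157),(331,203),(308,203)],0.068); print(g,g.mean(0),[np.linalg.norm(g[i]-g[i-1]) for i in range(4)])
```

```text
2.35 [ 0.5096 -0.188   0.2699]
[[402 110]
 [395 213]
 [244 214]
 [236 111]]
[[ 0.5726 -0.1115  0.008 ]
 [ 0.6015 -0.215   0.008 ]
 [ 0.4449 -0.2582  0.008 ]
 [ 0.4169 -0.1543  0.008 ]] [np.float64(0.1615304669845207), np.float64(0.10747707546558985), np.float64(0.16242260948679557), np.float64(0.10766332423822476)] [ 0.509  -0.1848  0.008 ]
[np.float64(0.2683210574888332), np.float64(-1.2989532937938166), np.float64(-2.8721283390094223), np.float64(1.8343478171042658)]
[[ 0.4946 -0.1676  0.068 ]
 [ 0.5131 -0.1626  0.068 ]
 [ 0.5241 -0.2017  0.068 ]
 [ 0.5047 -0.2069  0.068 ]] [ 0.5091 -0.1847  0.068 ] [np.float64(0.04067501838183021), np.float64(0.01915216090243855), np.float64(0.04067678824655524), np.float64(0.020044140497477055)]
```

Panel centre is (0.509, -0.185) with yaw 0.27. The wrist view puts the panel corners at (402,110), (395,213), (244,214) and (236,111), and both cameras agree to 1.5 mm. I'll take one close look at the box before grasping.

Run:
```python
from h import *
import json
arm.movep([0.555,0.165,0.34],down(-2.925+np.pi))
arm.pause(0.2)
print(arm.read_time(),arm.read_opening(),arm.read_tool_pos(),arm.read_dq())
c=cam("wrist"); im=snapshot("wrist"); save("w2",im)
json.dump({k:np.asarray(v).tolist() for k,v in c.items()},open("w2.json","w"))
```

```text
3.9 0.5996818978859009 [0.5554 0.1633 0.3397] [-0.006  -0.0025 -0.009  -0.0004 -0.0023 -0.0012 -0.0001]
```

View pics/w2.png

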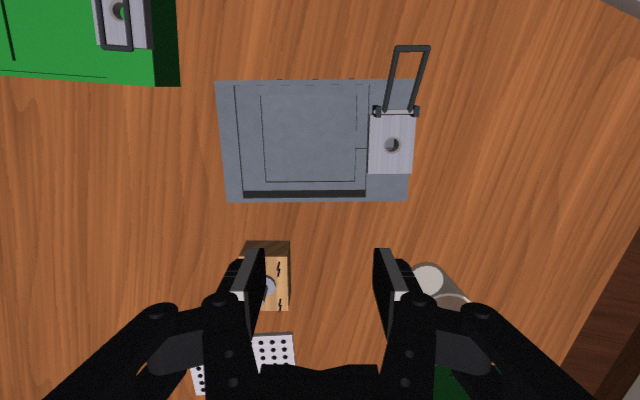

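Run:
```python
from h import *
im=cv2.imread("pics/w2.png")
save("w2c",cv2.resize(im[35:215,205:440],None,fx=3.3,fy=3.3,interpolation=cv2.INTER_CUBIC))
```

```text
(no output)
```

View pics/w2c.png

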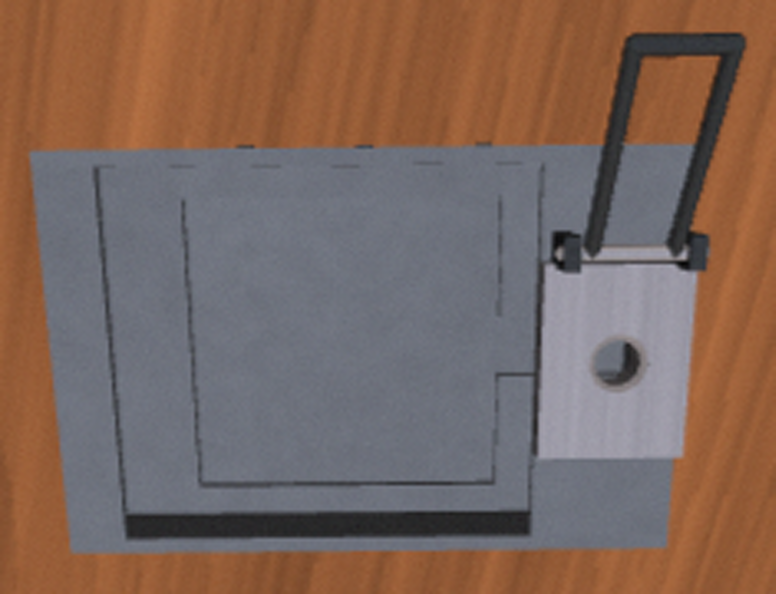

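Run:
```python
from h import *
import json
c={k:np.asarray(v) for k,v in json.load(open("w2.json")).items()}
f=lambda p:np.asarray(p,float)/3.3+np.array([205,35])-0.35
W=on_z(c,f([(30,152),(72,552),(667,547),(695,145)]),0.064)
print(W,[np.linalg.norm(W[i]-W[i-1]) for i in range(4)],W.mean(0))
print([np.arctan2(*(W[i]-W[i-1])[1::-1]) for i in range(4)])
h=on_z(c,f([(617,363)]),0.074)[0]; print("hole",h)
# lock block corners
print(on_z(c,f([(543,263),(538,458),(682,458),(697,265)]),0.074))
C=W.mean(0); x=((W[0]-W[3])+(W[1]-W[2]))[:2]; th=np.arctan2(x[1],x[0]); print("yaw",th, "hole pred",C[:2]-0.078*np.array([np.cos(th),np.sin(th)]))
e=on_z(c,f([(637,45),(737,45)]),0.13);print(e)
```

```text
[[0.4361 0.2243 0.064 ]
 [0.4643 0.1007 0.064 ]
 [0.6589 0.1446 0.064 ]
 [0.6297 0.2683 0.064 ]] [np.float64(0.19860415950342508), np.float64(0.126792512698808), np.float64(0.19947817960828393), np.float64(0.12703297776789696)] [0.5472 0.1845 0.064 ]
[np.float64(-2.918223043574914), np.float64(-1.3462248611563017), np.float64(0.22218446203663508), np.float64(1.8022447636881476)]
hole [0.6227 0.2018 0.074 ]
[[0.5927 0.226  0.074 ]
 [0.6067 0.1674 0.074 ]
 [0.6512 0.1771 0.074 ]
 [0.6379 0.2352 0.074 ]]
yaw -2.918816918605529 hole pred [0.6233 0.2017]
[[0.5922 0.2815 0.13  ]
 [0.6152 0.2865 0.13  ]]
```

Box centre is about (0.5473, 0.1838), with yaw -2.919. The hole is at (0.6228, 0.2016) and the predicted position matches it to 0.6 mm. Now I'll grasp the panel.

```bash
cat >> h.py <<'E'
BYAW=-2.919; BC=np.array([0.5473,0.1838,0.0]); RB=R.from_euler('z',BYAW).as_matrix()
def bx(x,y,z): return BC+RB@(np.array([x,y,z])/1000.)
def tobox(p): return 1000*RB.T@(np.asarray(p)-BC)
def st(tag=""):
    p=arm.read_tool_pos(); print(tag,"t=%.2f"%arm.read_time(),"tcp",np.asarray(p),"box",tobox(p).round(1),"F",np.round(arm.read_ft_force(),1),"M",np.round(arm.read_wrist_torque(),2),"op %.3f"%arm.read_opening())
E
python3 - <<'E'
from h import *
B=np.array([0,0.0018,0])
q=down(0.27)
arm.movep(np.array([0.509,-0.1848,0.20])+B,q); st("above")
arm.line_to(np.array([0.509,-0.1848,0.102])+B,0.12); st("down")
arm.move_gripper(0.0,100); st("grip")
arm.line_to(np.array([0.509,-0.1848,0.24])+B,0.15); st("lift")
im=snapshot("wrist"); save("w3",im); save("s3",cv2.resize(snapshot("scene")[120:270,200:460],None,fx=3,fy=3))
E
```

```text
above t=5.36 tcp [ 0.5102 -0.1813  0.2007] box [116.8 347.8 200.7] F [-0.1  0.3  0.2] M [-0.02  0.02 -0.02] op 0.600
down t=6.33 tcp [ 0.5096 -0.1829  0.1026] box [117.8 349.3 102.6] F [0.1 0.5 0.4] M [-0.06  0.   -0.  ] op 0.603
grip t=6.71 tcp [ 0.5094 -0.1832  0.1029] box [118.  349.6 102.9] F [-0.6  0.6  5.6] M [-0.02  0.19 -0.01] op 0.220
lift t=7.78 tcp [ 0.5082 -0.1829  0.2389] box [119.1 349.  238.9] F [-0.1 -0.2 -2.6] M [ 0.01  0.   -0.  ] op 0.223
```

View pics/w3.png

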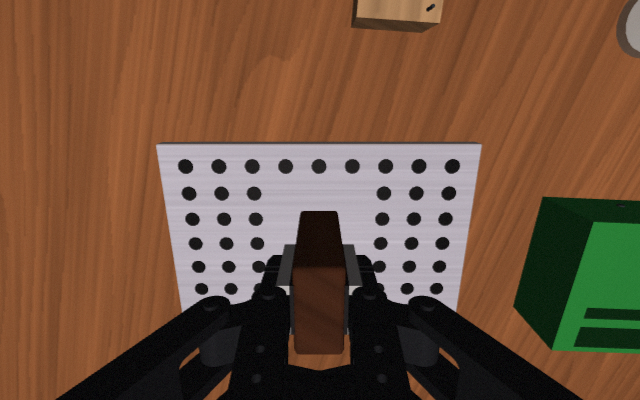

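View pics/s3.png

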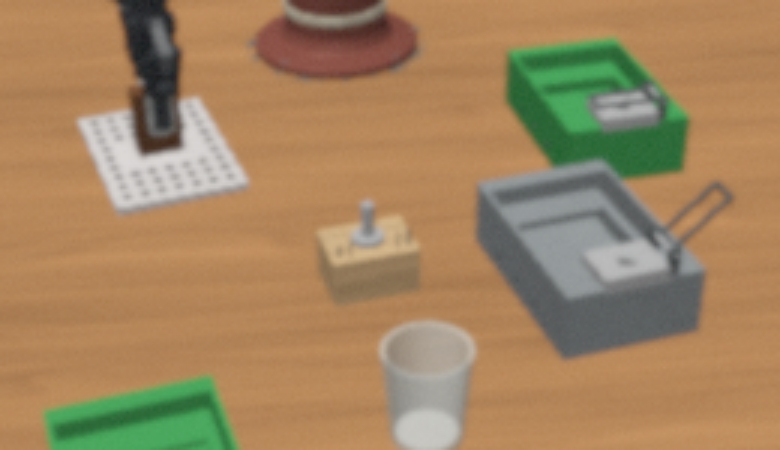

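Run:
```python
from h import *
c=camera_info("wrist"); T=c["T_tool_cam"]
for p in [(157,143.5),(481,143.5)]:
    d=T[:3,:3]@np.array([(p[0]-c["cx"])/c["fx"],(p[1]-c["cy"])/c["fy"],1]); o=T[:3,3]
    s=(0.0949-o[0])/d[0]; print(o+s*d)
# approach plan reachability
q=lambda t:down(BYAW+np.pi,t)
L=0.0989
def tcp(xm,ym,zm,t):  # plate mid position in box mm -> TCP; panel normal in box tilted to -x by |t|
    n=R.from_quat(q(t)).as_matrix()[:,0]
    return bx(xm,ym,zm)-n*L
for a in [(0,0,160,-.3),(-13,0,60,-.3),(-13,0,40,0),(13,0,40,0)]: print(a,tcp(*a),arm.ik(tcp(*a),q(a[3])))
```

```text
[ 0.0949 -0.0807 -0.053 ]
[ 0.0949  0.0807 -0.0529]
(0, 0, 160, -0.3) [0.5758 0.1903 0.2545] [-0.1513  0.7317 -0.3544  1.4084  0.1707  1.3348 -0.2973]
(-13, 0, 60, -0.3) [0.5885 0.1931 0.1545] [-0.153   0.8617 -0.3514  1.4496  0.2218  1.1728 -0.3227]
(-13, 0, 40, 0) [0.56   0.1867 0.1389] [-0.1594  0.7441 -0.325   1.7599  0.3449  0.694  -0.4492]
(13, 0, 40, 0) [0.5346 0.1809 0.1389] [-0.165   0.7144 -0.317   1.835   0.3459  0.6464 -0.4654]
```

Panel is held level and centred, with its far edge at row 143. Next: carry it over at a 14° tilt, lower it in and slip it under the deep lip, watching force.

```bash
cat >> h.py <<'E'
L=0.0989; YM=-1.6
def pose(px,pz,th,ym=None,L_=None):
    """low-end bottom corner (box mm x,z), tilt th>0 -> TCP pos, quat"""
    u=np.array([np.cos(th),np.sin(th)]); n=np.array([-np.sin(th),np.cos(th)])
    M=np.array([px,pz])+82*u+4*n; T=M+(L_ or L)*1000*n
    return bx(T[0],YM if ym is None else ym,T[1]), down(BYAW+np.pi,-th)
E
python3 - <<'E'
from h import *
th=np.radians(14); B=np.array([0,0.0015,0])
p,q=pose(-44,120,th); arm.movep(p+B,q); arm.pause(0.15); st("hover")
e=p-np.array(arm.read_tool_pos()); print("err mm",e*1000); B=B+e
print("tilt err", (R.from_quat(arm.read_eef_rot())*R.from_quat(q).inv()).as_rotvec())
p,q=pose(-44,70,th); arm.line_to(p+B,0.15,ori=q); st("d"); print(1000*(p-np.array(arm.read_tool_pos())))
save("s4",cv2.resize(snapshot("scene")[110:250,280:460],None,fx=4,fy=4)); save("w4",snapshot("wrist"))
np.save("B.npy",B)
E
```

```text
hover t=9.39 tcp [0.5372 0.1822 0.2397] box [ 10.2  -0.7 239.7] F [ 0.   0.7 -2.1] M [ 0.09 -0.37 -0.02] op 0.223
err mm [-0.6777  0.7592  0.009 ]
tilt err [-0.0013 -0.0004 -0.0036]
d t=9.88 tcp [0.5361 0.185  0.1899] box [ 10.6  -3.7 189.9] F [ 1.6  1.2 -1.8] M [ 0.15 -0.43 -0.02] op 0.222
[ 0.4185 -2.0087 -0.177 ]
```

View pics/s4.png

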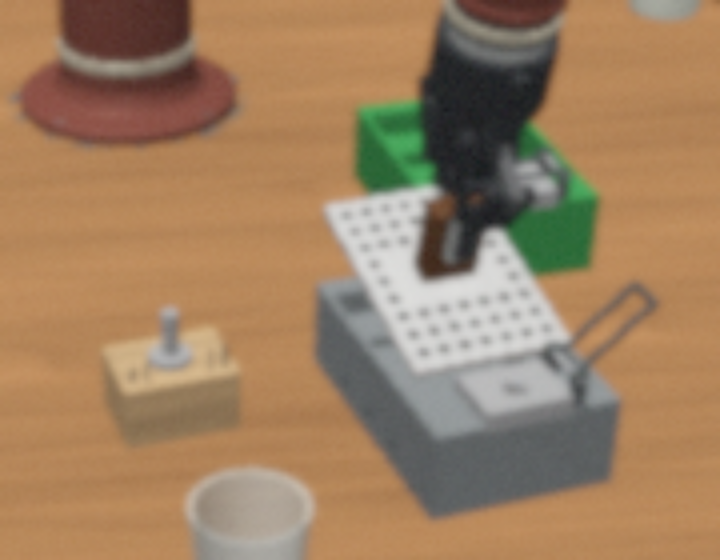

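View pics/w4.png

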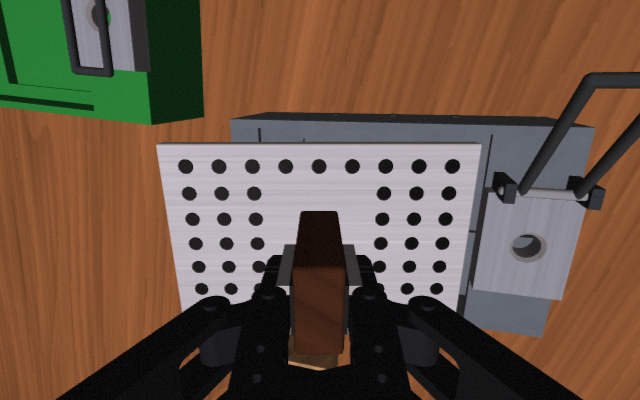

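Run:
```python
from h import *
c=cam("wrist"); st()
print("hole box",tobox(on_z(c,[(527,247)],0.074)[0]), on_z(c,[(527,247)],0.074)[0])
print("rim far outer",[tobox(w).round(1) for w in on_z(c,[(260,116),(545,120)],0.064)],[tobox(w).round(1) for w in on_z(c,[(232,120),(592,127)],0.064)])
# panel far edge (top surface plane of the plate in tool coords)
T=camera_info("wrist")["T_tool_cam"]
M=R.from_quat(arm.read_eef_rot()).as_matrix();t=np.array(arm.read_tool_pos())
o,d=ray(c,[(159,143.5),(480,143.5)])
for dd in d:
    s=(0.0949-(M.T@(o-t))[0])/(M.T@dd)[0]; print("panel edge box",tobox(o+s*dd))
```

```text
t=9.97 tcp [0.5366 0.1855 0.1908] box [ 10.   -4.  190.8] F [-0.  -0.8 -2.7] M [ 0.11 -0.42 -0.03] op 0.223
hole box [-77.8024  -0.9826  74.    ] [0.623  0.2019 0.074 ]
rim far outer [array([ 78.7, -66.7,  64. ]), array([-77.3, -67.7,  64. ])] [array([ 97.9, -63.8,  64. ]), array([-98.6, -64.8,  64. ])]
panel edge box [109.9759 -57.0915 117.7926]
panel edge box [-45.1905 -56.9904  79.499 ]
```

```bash
cat >> h.py <<'E'
YM=-2.2
def act(): return np.array(arm.read_tool_pos())
class Trk:
    """line moves with the steady offset of the arm taken out"""
    def __init__(s): s.B=np.load("B.npy")
    def go(s,p,q,v=0.08,gain=0.7,lim=0.004,tag=None):
        arm.line_to(p+s.B,v,ori=q); e=p-act(); 
        s.B=np.clip(s.B+gain*e,-lim,lim); np.save("B.npy",s.B)
        if tag: st(tag); print("   err mm",(1000*RB.T@e).round(1))
E
python3 - <<'E'
from h import *
np.save("B.npy",np.array([-0.0002,0.0,-0.0005]))
t=Trk(); th=np.radians(14)
t.go(*pose(-44,60,th),tag="a"); t.go(*pose(-44,54,th),tag="b"); t.go(*pose(-44,46,th),tag="c");t.go(*pose(-44,39.5,th),tag="d")
save("s5",cv2.resize(snapshot("scene")[110:250,280:460],None,fx=4,fy=4)); save("w5",snapshot("wrist"))
E
```

```text
a t=10.26 tcp [0.536  0.1831 0.1788] box [ 11.2  -1.8 178.8] F [-0.4  0.3 -1.1] M [ 0.12 -0.36  0.01] op 0.223
   err mm [-0.5 -0.4  0.9]
b t=10.51 tcp [0.5363 0.1839 0.1734] box [ 10.7  -2.5 173.4] F [ 0.  -0.8 -1.6] M [ 0.02 -0.4   0.02] op 0.224
   err mm [-0.   0.3  0.3]
c t=10.76 tcp [0.5362 0.1835 0.1653] box [ 10.9  -2.1 165.3] F [ 0.2 -0.1 -1.7] M [ 0.11 -0.4  -0.02] op 0.225
   err mm [-0.2 -0.1  0.4]
d t=11.01 tcp [0.5365 0.1836 0.1593] box [ 10.6  -2.2 159.3] F [ 0.7 -0.2 -2.5] M [ 0.11 -0.41  0.  ] op 0.220
   err mm [ 0.1  0.  -0.1]
```

View pics/s5.png

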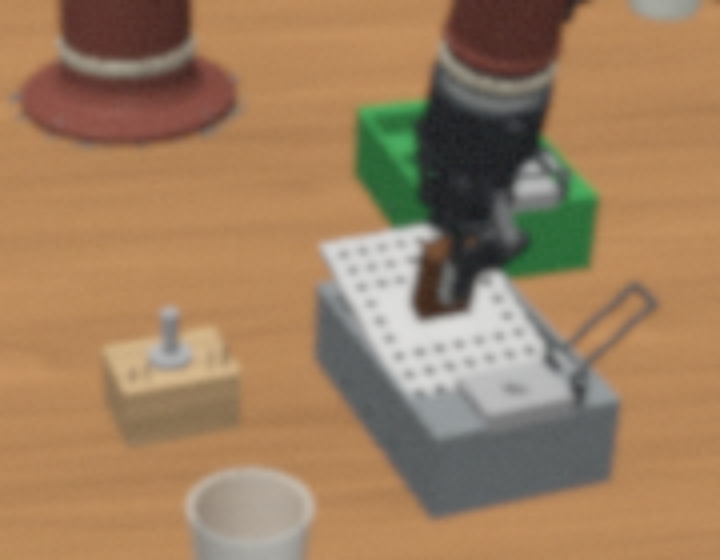

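View pics/w5.png

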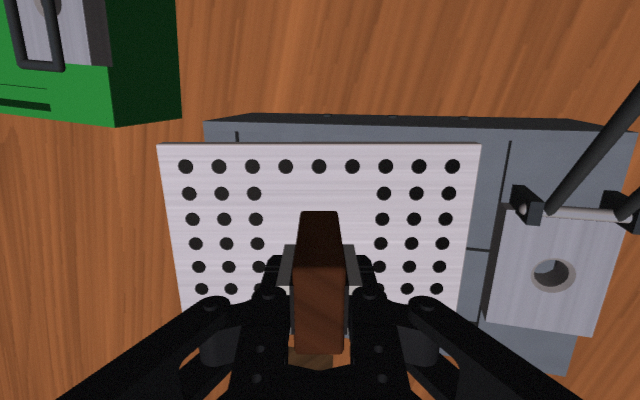

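No contact, and the low end is inside the opening. Now I'll slide it under the deep lip in short steps with a force check.

Run:
```python
from h import *
t=Trk(); th=np.radians(14)
for px in (-52,-60,-68,-76,-84,-90):
    t.go(*pose(px,39.3,th),v=0.08,tag=str(px))
    f=np.array(arm.read_ft_force())+[0,0,2.2]
    if np.linalg.norm(f)>10: print("STOP"); break
save("s6",cv2.resize(snapshot("scene")[110:250,280:460],None,fx=4,fy=4)); save("w6",snapshot("wrist"))
```

```text
-52 t=11.36 tcp [0.5449 0.1856 0.1596] box [  2.   -2.3 159.6] F [-0.7 -0.5 -2.3] M [ 0.08 -0.34  0.01] op 0.223
   err mm [ 0.7  0.1 -0.6]
-60 t=11.61 tcp [0.5519 0.1871 0.159 ] box [ -5.3  -2.2 159. ] F [ 0.4 -0.5 -2.8] M [ 0.09 -0.39 -0.02] op 0.222
   err mm [-0.1  0.  -0. ]
-68 t=11.86 tcp [0.5597 0.1889 0.159 ] box [-13.2  -2.2 159. ] F [-0.7 -0.1 -2. ] M [ 0.1  -0.35  0.05] op 0.224
   err mm [-0.2  0.  -0. ]
-76 t=12.11 tcp [0.5675 0.1906 0.159 ] box [-21.2  -2.2 159. ] F [ 0.3 -1.2 -1.6] M [ 0.11 -0.35 -0.  ] op 0.222
   err mm [-0.1 -0.   0. ]
-84 t=12.36 tcp [0.5753 0.1924 0.159 ] box [-29.3  -2.2 159. ] F [ 0.5 -0.1 -2.6] M [ 0.09 -0.37  0.06] op 0.223
   err mm [-0.1  0.   0. ]
-90 t=12.61 tcp [0.5813 0.1938 0.159 ] box [-35.4  -2.2 159. ] F [-0.8 -0.3 -2.6] M [ 0.15 -0.39 -0.04] op 0.221
   err mm [ 0.  0. -0.]
```

View pics/s6.png

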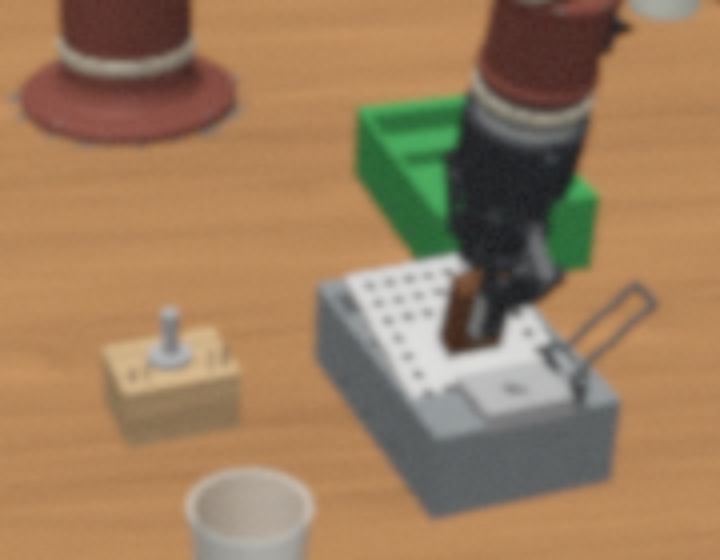

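View pics/w6.png

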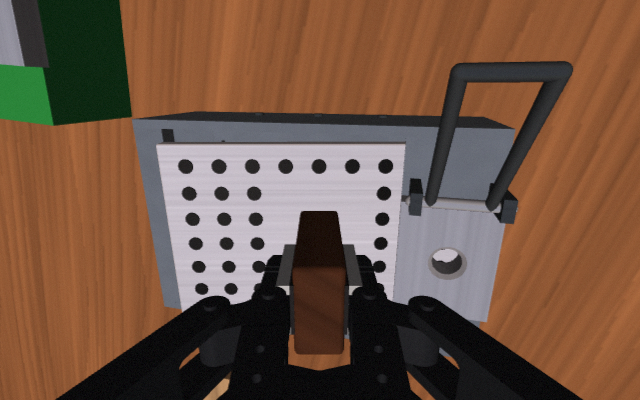

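The low end is under the lip and nothing is touching. I'll rotate it flat about the low end.

Run:
```python
from h import *
t=Trk()
for px,pz,a in ((-91,38.5,11),(-91,38,8),(-91,37.6,5.5),(-91,37.2,3),(-91,36.8,1),(-91,36.3,0)):
    t.go(*pose(px,pz,np.radians(a)),v=0.06,tag=str(a))
    f=np.array(arm.read_ft_force())+[0,0,2.2]
    if np.linalg.norm(f)>12: print("STOP"); break
save("s7",cv2.resize(snapshot("scene")[110:250,280:460],None,fx=4,fy=4)); save("w7",snapshot("wrist"))
```

```text
11 t=12.97 tcp [0.5755 0.1925 0.1554] box [-29.4  -2.3 155.4] F [ 1.   0.5 -2.1] M [ 0.06 -0.34 -0.01] op 0.221
   err mm [-0.7  0.1 -0.2]
8 t=13.23 tcp [0.571  0.1914 0.1514] box [-24.8  -2.2 151.4] F [-0.   0.5 -2. ] M [ 0.05 -0.2  -0.01] op 0.222
   err mm [ 0.7 -0.  -0.1]
5.5 t=13.49 tcp [0.5661 0.1903 0.1479] box [-19.8  -2.2 147.9] F [-0.2  0.2 -2.2] M [ 0.05 -0.15 -0.04] op 0.223
   err mm [ 0.6 -0.   0. ]
3 t=13.75 tcp [0.5612 0.1892 0.1442] box [-14.8  -2.2 144.2] F [ 0.6 -0.  -2.7] M [ 0.03 -0.09  0.03] op 0.220
   err mm [ 0.3 -0.   0. ]
1 t=14.00 tcp [0.5573 0.1883 0.1411] box [-10.8  -2.2 141.1] F [ 0.8  0.  -1.5] M [-0.05 -0.03 -0.01] op 0.224
   err mm [-0. -0.  0.]
0 t=14.25 tcp [0.5556 0.188  0.1392] box [ -9.   -2.2 139.2] F [ 0.   0.2 -2.8] M [0.   0.06 0.  ] op 0.221
   err mm [-0.  0.  0.]
```

View pics/s7.png

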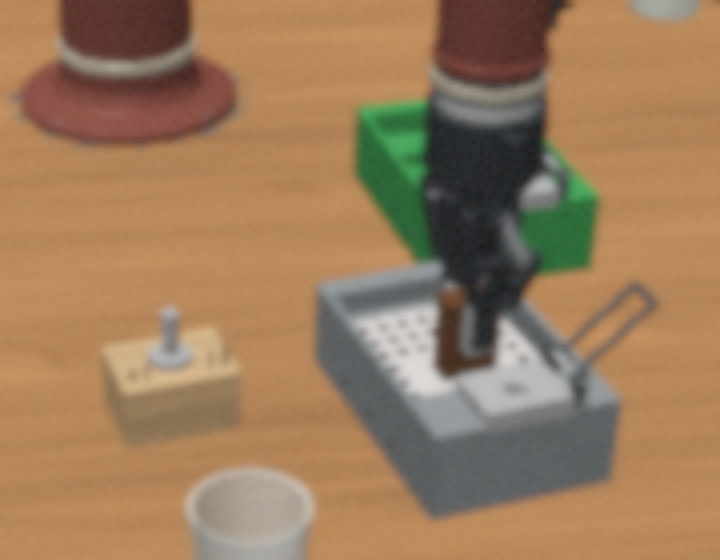

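View pics/w7.png

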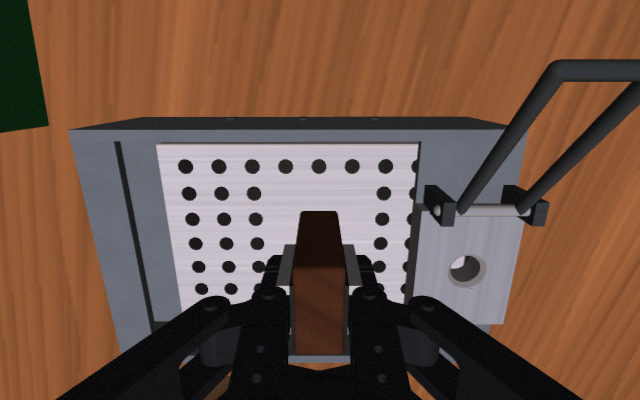

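It is inside and level. Next I'll lower it to ledge contact, then slide it home until the wall stops it.

Run:
```python
from h import *
t=Trk(); q=down(BYAW+np.pi); x0=-9
z=139.2
while z>133:
    z-=0.7; arm.line_to(bx(x0,-2.2,z)+t.B,0.03,ori=q); f=arm.read_ft_force()
    if f[2]>3: break
st("contact"); z=tobox(act())[2]; print("z",z)
# slide home
x=x0
hit=0
while x<18:
    x+= 5 if x<8 else 1
    arm.line_to(bx(x,-2.2,z)+t.B,0.05,ori=q); f=RB.T@np.array(arm.read_ft_force())
    print("x cmd %.1f act %s F %s"%(x,tobox(act()).round(1),f.round(1)))
    if f[0]<-15: break
    if abs(f[2])>25: print("z force"); break
save("s8",cv2.resize(snapshot("scene")[110:250,280:460],None,fx=4,fy=4)); save("w8",snapshot("wrist")); st()
```

```text
contact t=14.85 tcp [0.5557 0.188  0.1389] box [ -9.1  -2.3 138.9] F [-1.5 -0.2  6.3] M [-0.23  0.42 -0.  ] op 0.223
z 138.90613604383816
x cmd -4.0 act [ -2.8  -2.2 138.9] F [3.4 0.  4.1]
x cmd 1.0 act [  1.6  -2.3 138.9] F [ 0.2 -0.2  3.2]
x cmd 6.0 act [  6.6  -2.3 138.9] F [-0.   0.5  3.6]
x cmd 11.0 act [ 11.7  -2.3 138.9] F [-1.   0.4  2.9]
x cmd 12.0 act [ 12.1  -2.3 138.9] F [-1.4 -0.1  3.3]
x cmd 13.0 act [ 13.   -2.2 138.9] F [-3.6 -0.5  3.5]
x cmd 14.0 act [ 13.2  -2.2 139.1] F [-5.1 -0.2  2. ]
x cmd 15.0 act [ 13.4  -2.2 139.3] F [-6.4 -0.3  1.7]
x cmd 16.0 act [ 13.7  -2.2 139.5] F [-7.3  0.2  0.8]
x cmd 17.0 act [ 13.9  -2.2 139.7] F [-7.6  0.5  1.1]
x cmd 18.0 act [ 14.1  -2.2 139.9] F [-8.6  0.   0.7]
 t=17.70 tcp [0.5331 0.1828 0.1399] box [ 14.1  -2.2 139.9] F [9.7 1.7 0.5] M [ 0.23 -2.08  0.06] op 0.218
```

View pics/w8.png

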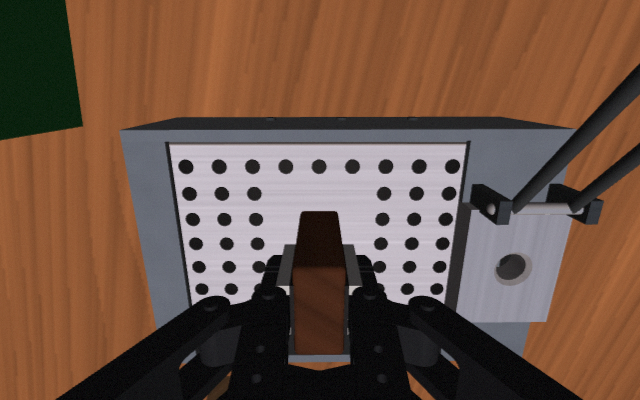

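View pics/s8.png

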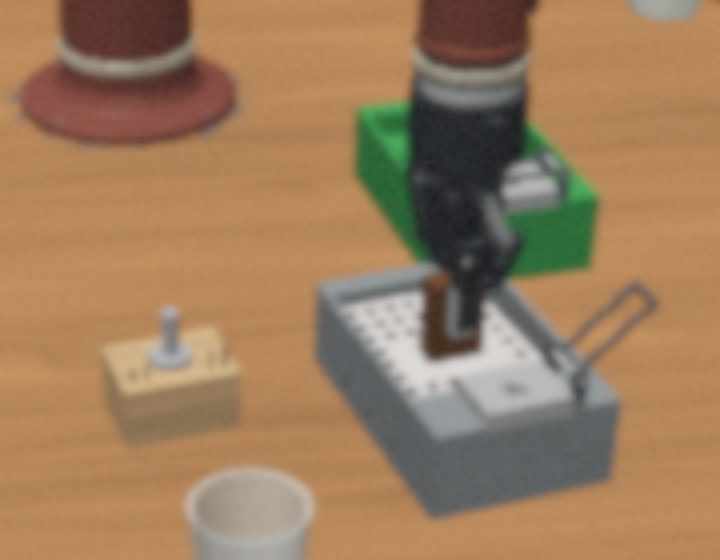

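Run:
```python
from h import *
t=Trk(); q=down(BYAW+np.pi)
arm.line_to(bx(14.0,-2.2,138.4)+t.B,0.03,ori=q); st("relax")
arm.move_gripper(0.38,30); st("open")
arm.line_to(bx(13.0,-2.2,125)+t.B,0.08,ori=q); st("low")
x=13
while x<26:
    x+=1.5; arm.line_to(bx(x,-2.2,124)+t.B,0.06,ori=q); f=RB.T@np.array(arm.read_ft_force())
    if f[0]<-9: break
print("push x cmd",x,tobox(act()),f)
arm.line_to(bx(13.5,-2.2,126)+t.B,0.08,ori=q); st("back")
arm.line_to(bx(13.5,-2.2,200)+t.B,0.2,ori=q); st("up")
save("w9",snapshot("wrist"))
import json
c=cam("wrist"); json.dump({k:np.asarray(v).tolist() for k,v in c.items()},open("w9.json","w"))
save("s9",cv2.resize(snapshot("scene")[110:250,280:460],None,fx=4,fy=4))
```

```text
relax t=17.98 tcp [0.534  0.1831 0.139 ] box [ 13.1  -2.2 139. ] F [4.6 0.8 4.9] M [ 0.05 -0.72  0.06] op 0.222
open t=18.27 tcp [0.5308 0.1822 0.1372] box [ 16.4  -2.  137.2] F [-0.1  0.7  0.3] M [0.01 0.07 0.03] op 0.381
low t=18.58 tcp [0.533  0.1827 0.1237] box [ 14.2  -2.1 123.7] F [-1.2  0.2  0.1] M [ 0.01 -0.   -0.01] op 0.378
push x cmd 26.5 [ 20.7686  -2.1317 125.8897] [-10.4758   2.2045  -0.0127]
back t=21.15 tcp [0.5319 0.1826 0.1254] box [ 15.3  -2.2 125.4] F [-0.1  0.4 -0.6] M [-0.02  0.01 -0.02] op 0.382
up t=21.67 tcp [0.5322 0.1825 0.1996] box [ 15.   -2.1 199.6] F [-0.4 -0.2 -0.1] M [-0.01 -0.05  0.  ] op 0.380
```

View pics/w9.png

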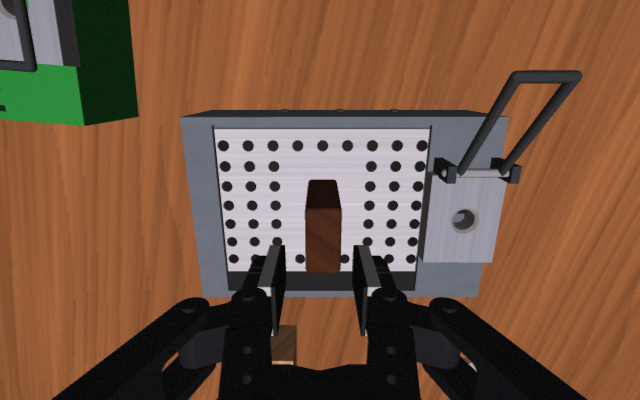

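View pics/s9.png

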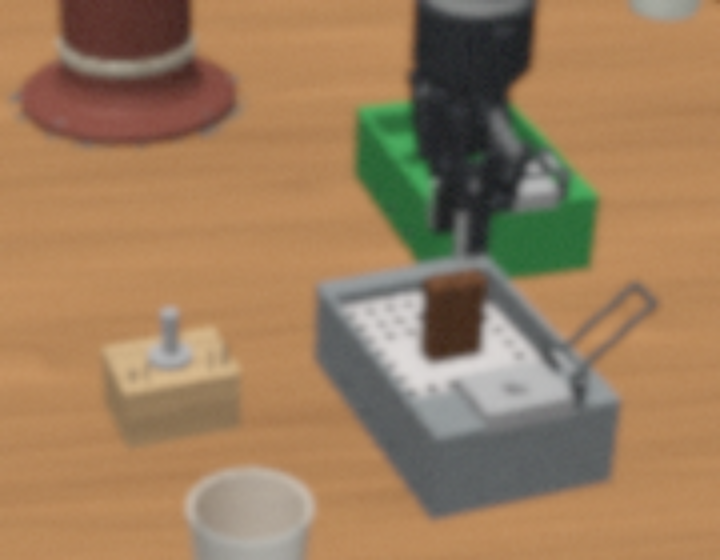

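Run:
```python
from h import *
import json
c={k:np.asarray(v) for k,v in json.load(open("w9.json")).items()}
im=cv2.imread("pics/w9.png")
save("w9c",cv2.resize(im[100:300,175:525],None,fx=2.2,fy=2.2,interpolation=cv2.INTER_CUBIC))
save("w2d",cv2.resize(cv2.imread("pics/w2.png")[225:325,220:320],None,fx=6,fy=6,interpolation=cv2.INTER_CUBIC))
g=on_z(c,[(306,208),(341,208),(341.5,271),(306,271)],0.104); print([tobox(x).round(1) for x in g],tobox(g.mean(0)))
print("hole",tobox(on_z(c,[(465,219.5)],0.074)[0]))
print("far edge seams",[tobox(x).round(1) for x in on_z(c,[(214,128),(431,128)],0.044)])
```

```text
[array([ 22.5, -20.5, 104. ]), array([  4. , -20.6, 104. ]), array([  2.9,  17.5, 104. ]), array([ 23. ,  17.5, 104. ])] [ 13.0886  -1.5067 104.    ]
hole [-76.8881  -1.5927  74.    ]
far edge seams [array([ 86.1, -55.2,  44. ]), array([-59.2, -55.2,  44. ])]
```

View pics/w9c.png

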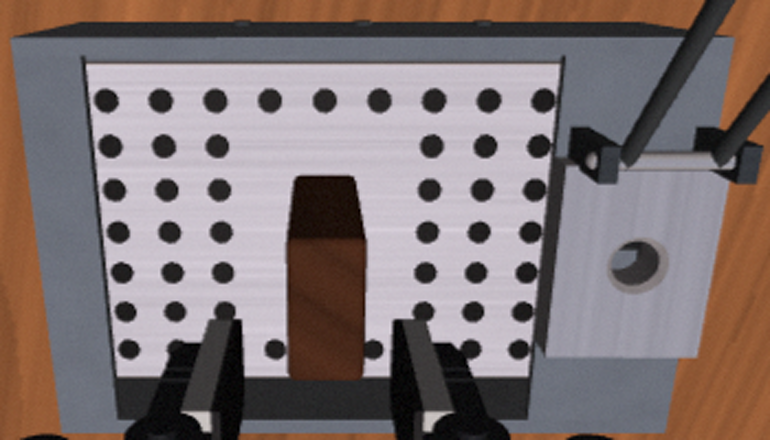

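View pics/w2d.png

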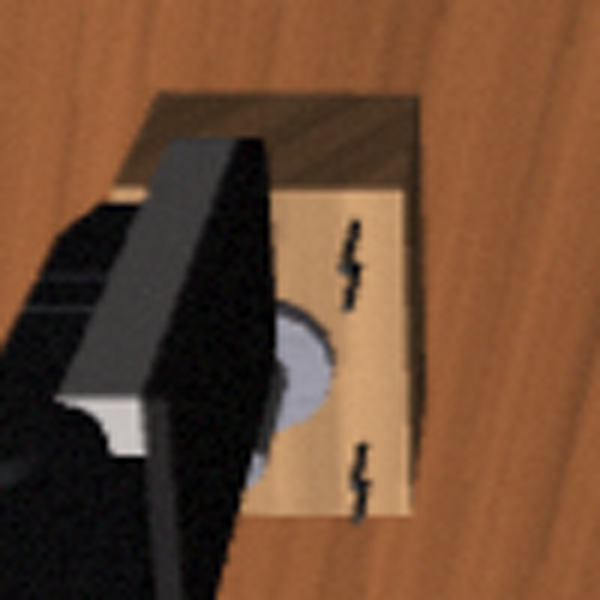

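Panel is home: grip centre measured at x = 13.1 mm, flat, and tucked under both lips. Next I'll look at the pin from above. The jaws will close along the block's y so they stay clear of the burs.

Run:
```python
from h import *
import json
arm.movep([0.519,-0.005,0.22],down(-1.37)); arm.pause(0.15); st()
c=cam("wrist"); json.dump({k:np.asarray(v).tolist() for k,v in c.items()},open("w10.json","w"))
save("w10",snapshot("wrist"))
im=cv2.imread("pics/w10.png"); save("w10c",cv2.resize(im[50:300,200:450],None,fx=2.4,fy=2.4,interpolation=cv2.INTER_CUBIC))
```

```text
t=22.80 tcp [ 0.5191 -0.0032  0.2195] box [ 68.8 176.1 219.5] F [-0.7 -0.3 -0.1] M [ 0.   -0.03 -0.07] op 0.375
```

View pics/w10c.png

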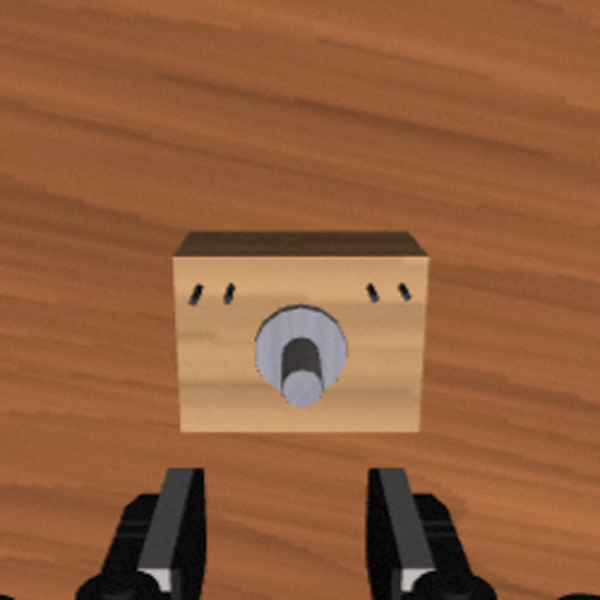

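Run:
```python
from h import *
import json
c={k:np.asarray(v) for k,v in json.load(open("w10.json")).items()}
f=lambda p:np.asarray(p,float)/2.4+np.array([200,50])-0.3
print("collar",on_z(c,f([(301,350),(255,350),(347,350)]),0.051)); print("stem",on_z(c,f([(303,388)]),0.083))
print("burs base",on_z(c,f([(193,303),(228,303),(376,300),(408,299)]),0.045))
W=on_z(c,f([(174,257),(428,257),(420,432),(182,432)]),0.045);print("block",W,W.mean(0),[np.linalg.norm(W[i]-W[i-1]) for i in range(4)])
```

```text
collar [[ 0.5218 -0.0079  0.051 ]
 [ 0.5188  0.0063  0.051 ]
 [ 0.5247 -0.0221  0.051 ]]
stem [[ 0.5213 -0.008   0.083 ]]
burs base [[ 0.5282  0.0285  0.045 ]
 [ 0.5305  0.0176  0.045 ]
 [ 0.541  -0.0282  0.045 ]
 [ 0.5434 -0.038   0.045 ]]
block [[ 0.5416  0.0368  0.045 ]
 [ 0.5578 -0.0408  0.045 ]
 [ 0.4996 -0.0535  0.045 ]
 [ 0.4834  0.0246  0.045 ]] [ 0.5206 -0.0082  0.045 ] [np.float64(0.059541099902667344), np.float64(0.07919381096557597), np.float64(0.05950718092939324), np.float64(0.07981584318920801)]
```

Run:
```python
from h import *
np.save("B.npy",np.array([0.,-0.0015,0.0005]))
t=Trk(); q=down(-1.356); P=np.array([0.5212,-0.0080,0])
arm.move_gripper(0.30,60)
t.go(P+[0,0,0.165],q,v=0.12,tag="a"); t.go(P+[0,0,0.150],q,v=0.06,tag="b"); t.go(P+[0,0,0.138],q,v=0.06,tag="c"); t.go(P+[0,0,0.1275],q,v=0.06,tag="d")
arm.move_gripper(0.0,70); st("grip")
arm.line_to(act()+[0,0,0.06],0.12,ori=q); st("lift")
save("w11",snapshot("wrist"))
```

```text
a t=23.70 tcp [ 0.5215 -0.0095  0.1657] box [ 67.9 182.8 165.7] F [-0.4  0.5  0.2] M [ 0.01 -0.01  0.01] op 0.305
   err mm [-0.1 -1.5 -0.7]
b t=24.11 tcp [ 0.5208 -0.0083  0.1497] box [ 68.3 181.5 149.7] F [-0.7  0.1  0.1] M [-0.02 -0.02 -0.01] op 0.297
   err mm [-0.5 -0.2  0.3]
c t=24.46 tcp [ 0.521  -0.0082  0.1377] box [ 68.  181.5 137.7] F [ 1.   0.5 -0.7] M [-0.05 -0.03 -0.02] op 0.300
   err mm [-0.2 -0.2  0.3]
d t=24.78 tcp [ 0.5211 -0.008   0.1274] box [ 67.9 181.3 127.4] F [-0.3 -0.3  0.9] M [ 0.02 -0.04  0.04] op 0.300
   err mm [-0.1 -0.   0.1]
grip t=25.07 tcp [ 0.5215 -0.0081  0.128 ] box [ 67.6 181.5 128. ] F [ 0.1 -0.  -0.6] M [-0.04  0.03  0.01] op 0.113
lift t=25.72 tcp [ 0.521  -0.0081  0.1877] box [ 68.  181.3 187.7] F [-0.4  0.9 -0.6] M [ 0.02  0.02 -0.04] op 0.114
```

View pics/w11.png

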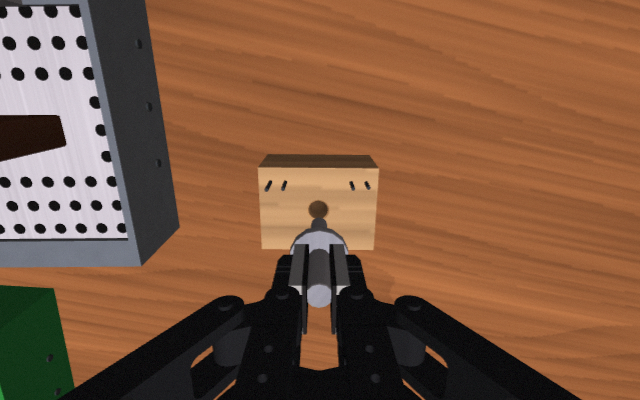

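Pin is out and held upright; its foot is at about (319,224). I'll take it over the hole with the jaws turned along box x, clear of the keeper, and look.

Run:
```python
from h import *
import json
arm.line_to(act()+[0,0,0.065],0.2,ori=down(-1.356))
H=np.array([0.6228,0.2022,0])
arm.movep(H+[0,0,0.25],down(BYAW+np.pi)); arm.pause(0.1)
np.save("B.npy",np.zeros(3)); t=Trk(); q=down(BYAW+np.pi)
t.go(H+[0,0,0.225],q,v=0.1,tag="a"); t.go(H+[0,0,0.213],q,v=0.06,tag="b")
c=cam("wrist"); json.dump({k:np.asarray(v).tolist() for k,v in c.items()},open("w12.json","w"))
im=snapshot("wrist"); save("w12",im); save("w12c",cv2.resize(im[100:320,220:440],None,fx=2.7,fy=2.7,interpolation=cv2.INTER_CUBIC))
save("s12",cv2.resize(snapshot("scene")[110:250,300:480],None,fx=4,fy=4))
```

```text
a t=27.68 tcp [0.6226 0.2015 0.2246] box [-77.4  -0.7 224.6] F [-0.6  0.2 -0.4] M [ 0.08 -0.03  0.06] op 0.111
   err mm [-0.3 -0.6  0.4]
b t=28.02 tcp [0.6227 0.2026 0.2128] box [-77.7  -1.7 212.8] F [-0.8  0.1 -0.8] M [0.   0.05 0.01] op 0.112
   err mm [0.  0.4 0.2]
```

View pics/w12c.png

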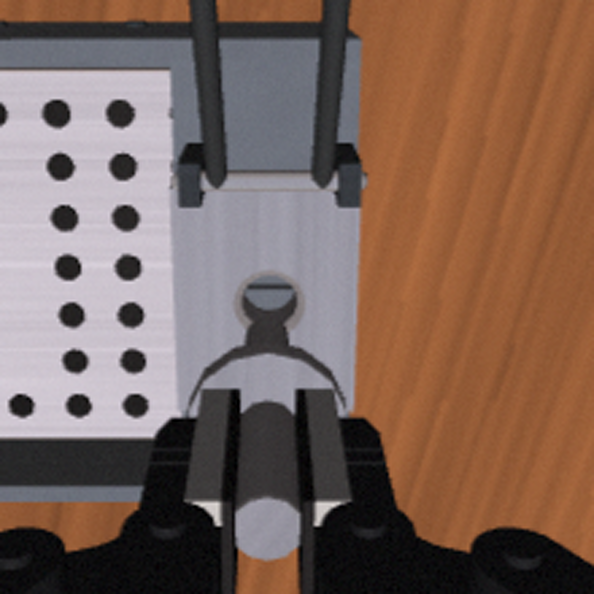

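View pics/s12.png

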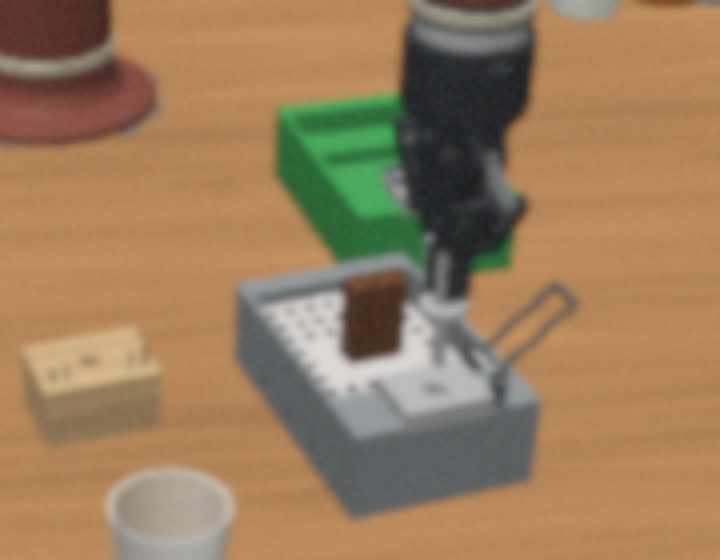

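Run:
```python
from h import *
import json
c={k:np.asarray(v) for k,v in json.load(open("w12.json")).items()}
im=cv2.imread("pics/w12.png")
z=cv2.resize(im[185:270,280:360],None,fx=8,fy=8,interpolation=cv2.INTER_CUBIC); z=cv2.convertScaleAbs(z,alpha=1.6,beta=20); save("w12d",z[:600])
T=np.array(act()); M=R.from_quat(arm.read_eef_rot()).as_matrix()
for n,X in {"collar top":(.077,0,0),"stem top":(.045,0,0),"shank top":(.083,0,0),"foot":(.123,0,0)}.items(): print(n,proj(c,T+M@np.array(X)),(proj(c,T+M@np.array(X))-[280,185])*8)
print("hole pred",(proj(c,[*T[:2],.074])-[280,185])*8)
```

```text
collar top [[320.0392 256.1977]] [[320.3136 569.5816]]
stem top [[320.316  294.9932]] [[322.5277 879.9455]]
shank top [[319.9984 250.4725]] [[319.9869 523.7799]]
foot [[319.7834 220.3415]] [[318.2673 282.7318]]
hole pred [[317.2416 207.626 ]]
```

View pics/w12d.png

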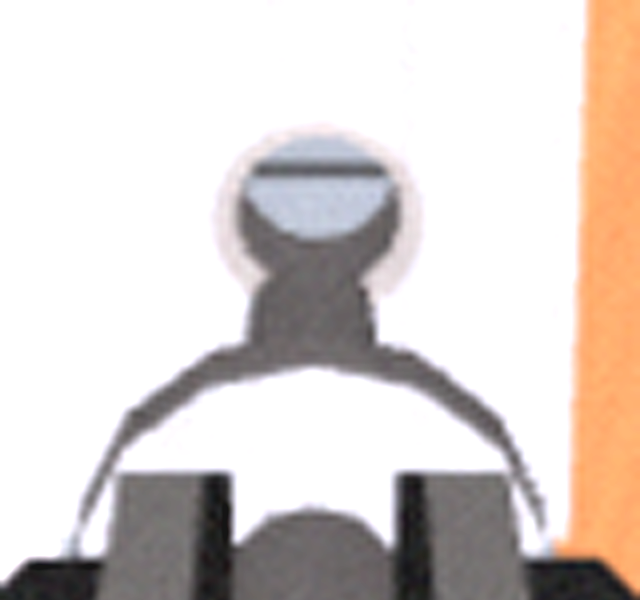

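Comparing hole and pin in the picture, the hole is about 0.7 mm toward -x and 1 mm toward +y of the pin axis. I'll correct that and insert with force checks.

Run:
```python
from h import *
t=Trk(); q=down(BYAW+np.pi)
ok=True
for z in (206,201,197,193,189,184,179,174,169,165,161.5):
    t.go(bx(-78.4,-0.7,z),q,v=0.05,gain=0.6,tag=str(z))
    f=RB.T@np.array(arm.read_ft_force())
    if f[2]>8 or np.hypot(f[0],f[1])>8: print("STOP",f); break
save("w13",snapshot("wrist"))
```

```text
206 t=28.41 tcp [0.6236 0.2017 0.2058] box [-78.4  -0.6 205.8] F [-0.1 -1.  -0.2] M [-0.02  0.01  0.03] op 0.113
   err mm [-0.  -0.1  0.2]
201 t=28.66 tcp [0.6235 0.202  0.201 ] box [-78.4  -0.9 201. ] F [ 0.5 -0.5 -0.6] M [ 0.02 -0.04 -0.03] op 0.116
   err mm [-0.   0.2 -0. ]
197 t=28.91 tcp [0.6237 0.2018 0.1971] box [-78.5  -0.7 197.1] F [-0.2 -0.1 -0.1] M [-0.01 -0.04  0.02] op 0.114
   err mm [ 0.1  0.  -0.1]
193 t=29.16 tcp [0.6236 0.2018 0.193 ] box [-78.4  -0.7 193. ] F [ 0.  -0.4 -0.5] M [ 0.   -0.05  0.06] op 0.112
   err mm [ 0.  0. -0.]
189 t=29.41 tcp [0.6236 0.2018 0.189 ] box [-78.4  -0.7 189. ] F [ 0.1 -0.6 -1.6] M [-0.01 -0.03 -0.  ] op 0.115
   err mm [ 0. -0.  0.]
184 t=29.66 tcp [0.6235 0.2018 0.1839] box [-78.3  -0.7 183.9] F [ 0.3  0.1 -1.6] M [ 0.01  0.04 -0.02] op 0.118
   err mm [-0.1  0.   0.1]
179 t=29.91 tcp [0.6236 0.2018 0.179 ] box [-78.4  -0.7 179. ] F [-0.4  0.5 -0. ] M [-0.01 -0.    0.06] op 0.116
   err mm [ 0. -0.  0.]
174 t=30.16 tcp [0.6236 0.2018 0.174 ] box [-78.4  -0.7 174. ] F [ 0.5 -0.  -1.2] M [0.03 0.01 0.04] op 0.113
   err mm [-0.  0. -0.]
169 t=30.41 tcp [0.6236 0.2018 0.169 ] box [-78.4  -0.7 169. ] F [ 0.2  0.6 -0.5] M [ 0.04  0.   -0.02] op 0.114
   err mm [-0. -0.  0.]
165 t=30.66 tcp [0.6237 0.2019 0.1651] box [-78.5  -0.7 165.1] F [ 0.2 -0.5  0.5] M [-0.03  0.02  0.03] op 0.112
   err mm [ 0.1  0.  -0.1]
161.5 t=30.91 tcp [0.6236 0.2018 0.1616] box [-78.4  -0.7 161.6] F [-0.2 -0.5  0.3] M [-0.02  0.04 -0.04] op 0.112
   err mm [ 0.   0.  -0.1]
```

View pics/w13.png

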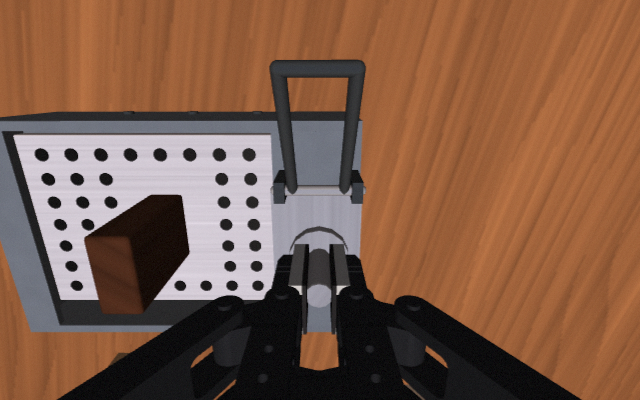

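The pin went in freely, with no side load. I'll seat the collar, release and back off.

Run:
```python
from h import *
t=Trk(); q=down(BYAW+np.pi); z=161.5
while z>148:
    z-=1.0; arm.line_to(bx(-78.4,-0.7,z)+t.B,0.04,ori=q); f=np.array(arm.read_ft_force())
    if f[2]>8: break
st("seated z=%.1f"%z)
arm.move_gripper(0.30,30); st("open")
arm.line_to(bx(-78.4,-0.7,235)+t.B,0.2,ori=q); st("up")
import json
c=cam("wrist"); json.dump({k:np.asarray(v).tolist() for k,v in c.items()},open("w14.json","w"))
save("w14",snapshot("wrist")); save("s14",cv2.resize(snapshot("scene")[110:250,300:480],None,fx=4,fy=4))
```

```text
seated z=154.5 t=32.71 tcp [0.624 0.202 0.157] box [-78.8  -0.8 157. ] F [-3.  -1.9 10.1] M [-0.24  0.62  0.05] op 0.110
open t=33.01 tcp [0.6237 0.2018 0.1544] box [-78.4  -0.7 154.4] F [-0.2  0.5 -0. ] M [-0.    0.01  0.01] op 0.300
up t=33.56 tcp [0.6233 0.2016 0.2346] box [-78.1  -0.5 234.6] F [-0.9  0.2 -0.7] M [ 0.04 -0.03  0.01] op 0.300
```

View pics/w14.png

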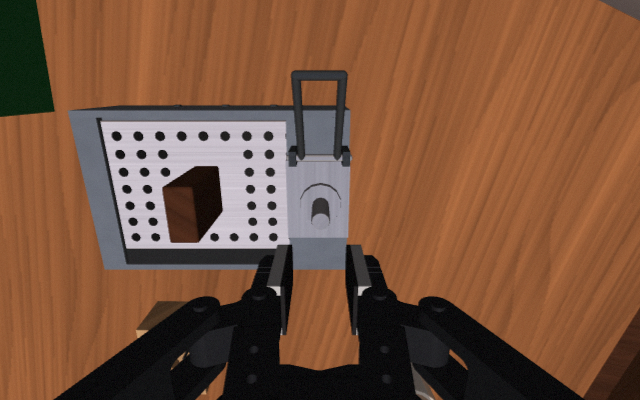

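View pics/s14.png

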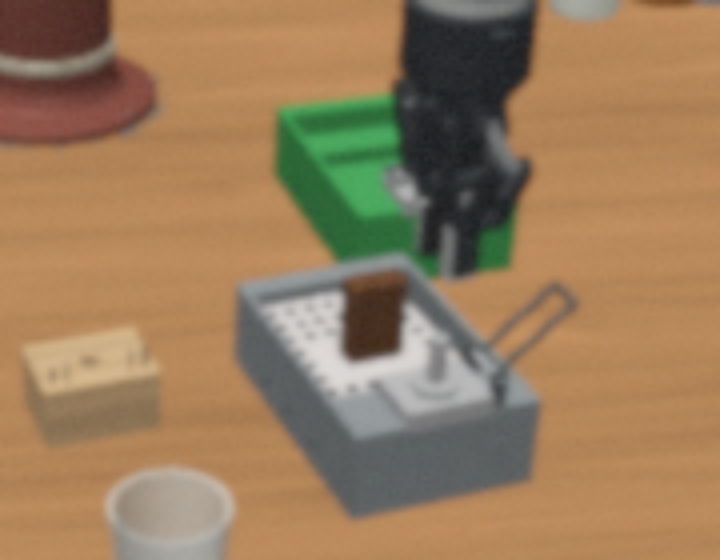

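Run:
```python
from h import *
import json
c={k:np.asarray(v) for k,v in json.load(open("w14.json")).items()}; s=cam("scene")
for th in np.arange(1.9,2.71,0.1):
    X=bx(-78,-34+66*np.cos(th),83.5+66*np.sin(th)); print("%.1f"%th,tobox(X).round(0),proj(c,X).round(1),proj(s,X).round(1))
print("stem top",tobox(on_z(c,[(320,219)],0.112)[0]))
```

```text
1.9 [-78. -55. 146.] [[319.2 141.7]] [[430.7 177.6]]
2.0 [-78. -61. 144.] [[319.2 128.1]] [[432.8 178. ]]
2.1 [-78. -67. 140.] [[319.2 115. ]] [[434.8 178.7]]
2.2 [-78. -73. 137.] [[319.2 102.8]] [[436.6 179.6]]
2.3 [-78. -78. 133.] [[319.2  91.6]] [[438.2 180.7]]
2.4 [-78. -83. 128.] [[319.2  81.7]] [[439.7 181.9]]
2.5 [-78. -87. 123.] [[319.2  73.1]] [[440.9 183.4]]
2.6 [-78. -91. 118.] [[319.2  66.1]] [[442. 185.]]
2.7 [-78. -94. 112.] [[319.1  60.5]] [[442.8 186.8]]
stem top [-78.5398  -1.4356 112.    ]
```

The pin is seated: the collar touched at the predicted height and F = 10 N. The keeper angle is about 2.47 (end bar at wrist pixel (320,75)). Next I'll close the fingers, go outside the keeper and sweep it over, passing above the stem.

Run:
```python
from h import *
q=down(BYAW+np.pi); X=-78.2; Y0=-0.8   # hole measured at y about -0.8 in my box frame
arm.move_gripper(0.0,40)
np.save("B.npy",np.zeros(3)); t=Trk()
def g(y,ztip,v,tag): t.go(bx(X,Y0+y,ztip+73),q,v=v,gain=0.6,tag=tag)
g(-113,165,0.2,"out"); g(-113,112,0.15,"down")
for y,z in ((-95,113),(-80,116),(-65,119),(-50,120),(-42,120)):
    g(y,z,0.08,"sweep %d"%y)
    if np.linalg.norm(arm.read_ft_force())>15: print("STOP"); break
save("w15",snapshot("wrist")); save("s15",cv2.resize(snapshot("scene")[90:230,310:490],None,fx=4,fy=4))
```

```text
out t=34.74 tcp [0.5992 0.3103 0.2377] box [ -78.5 -111.9  237.7] F [ 1.2 -0.8 -0.6] M [-0.05 -0.04 -0.02] op 0.002
   err mm [ 0.3 -1.9  0.3]
down t=35.24 tcp [0.5988 0.3119 0.1853] box [ -78.5 -113.5  185.3] F [-0.2  0.4  0.1] M [ 0.02  0.03 -0.02] op 0.001
   err mm [ 0.3 -0.3 -0.3]
sweep -95 t=35.62 tcp [0.6025 0.2967 0.1882] box [-78.8 -97.9 188.2] F [-0.6  3.5  3.1] M [0.68 0.1  0.05] op 0.001
   err mm [ 0.6  2.1 -2.2]
sweep -80 t=35.98 tcp [0.6056 0.2779 0.1875] box [-77.6 -78.9 187.5] F [-0.4  0.6 -0.2] M [ 0.21 -0.01  0.01] op 0.002
   err mm [-0.6 -1.9  1.5]
sweep -65 t=36.31 tcp [0.609  0.2641 0.1911] box [-77.9 -64.7 191.1] F [ 0.3  0.2 -0.4] M [-0.01 -0.02 -0.04] op 0.005
   err mm [-0.3 -1.1  0.9]
sweep -50 t=36.64 tcp [0.6123 0.251  0.193 ] box [-78.2 -51.2 193. ] F [ 0.5 -0.7  0.4] M [ 0.01 -0.06  0.03] op -0.003
   err mm [-0.   0.4  0. ]
sweep -42 t=36.89 tcp [0.6139 0.2434 0.193 ] box [-78.1 -43.4 193. ] F [ 0.9  0.7 -0.1] M [ 0.03 -0.01 -0.03] op 0.005
   err mm [-0.1  0.6 -0. ]
```

View pics/w15.png

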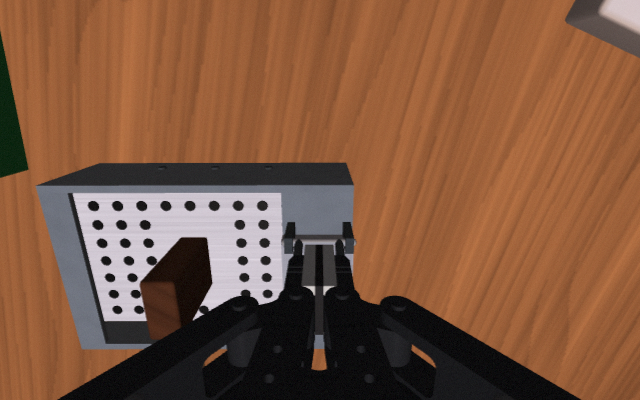

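View pics/s15.png

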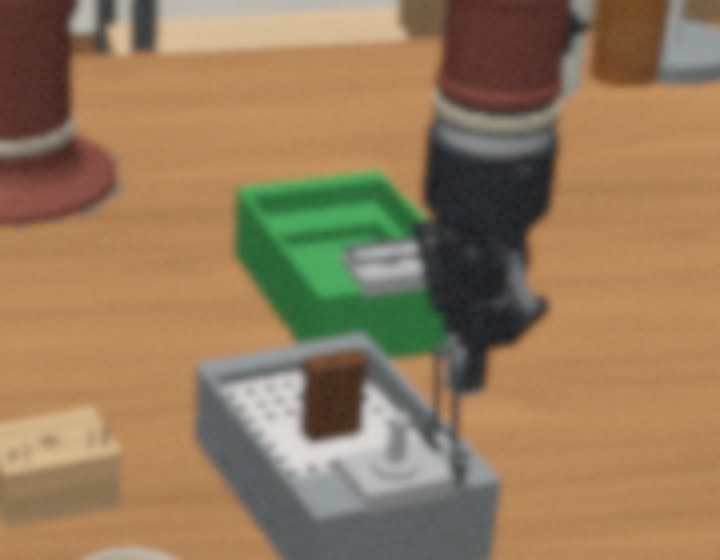

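The keeper now stands about upright. I'll continue over the stem with the tips 8 mm above it.

Run:
```python
from h import *
q=down(BYAW+np.pi); X=-78.2; Y0=-0.8
t=Trk()
def g(y,ztip,v,tag): t.go(bx(X,Y0+y,ztip+73),q,v=v,gain=0.6,tag=tag)
for y,z in ((-30,121),(-18,121),(-6,121),(4,121)):
    g(y,z,0.08,"sweep %d"%y)
    if np.linalg.norm(arm.read_ft_force())>15: print("STOP"); break
save("s16",cv2.resize(snapshot("scene")[90:230,310:490],None,fx=4,fy=4))
save("w16",snapshot("wrist"))
```

```text
sweep -30 t=37.30 tcp [0.6169 0.2309 0.194 ] box [-78.3 -30.6 194. ] F [-1.2 -0.4 -1.2] M [-0.01 -0.01  0.01] op 0.001
   err mm [ 0.1 -0.2 -0. ]
sweep -18 t=37.60 tcp [0.6194 0.2194 0.194 ] box [-78.2 -18.8 194. ] F [-0.8  0.   0.3] M [ 0.03  0.03 -0.04] op 0.004
   err mm [-0. -0.  0.]
sweep -6 t=37.90 tcp [0.622  0.2077 0.194 ] box [-78.2  -6.8 194. ] F [-1.   0.  -0.4] M [-0.04  0.03  0.03] op 0.001
   err mm [-0. -0.  0.]
sweep 4 t=38.17 tcp [0.6239 0.1986 0.1939] box [-78.    2.5 193.9] F [-0.7  0.4  0.1] M [ 0.03  0.01 -0.03] op -0.003
   err mm [-0.2  0.7  0.1]
```

View pics/s16.png

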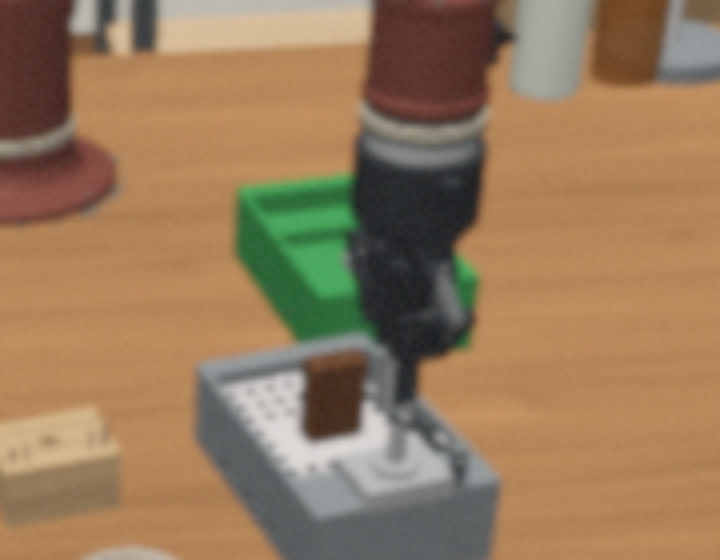

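View pics/w16.png

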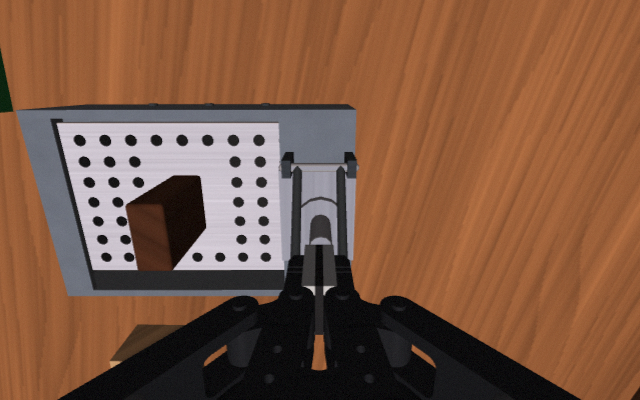

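The keeper is over the stem, leaning to +y, with the stem between its legs. I'll lift over the bar and press down on its end, clear of the stem.

Run:
```python
from h import *
q=down(BYAW+np.pi); X=-78.2; Y0=-0.8
t=Trk()
def g(y,ztip,v,tag,gain=0.6): t.go(bx(X,Y0+y,ztip+73),q,v=v,gain=gain,tag=tag)
g(0,124,0.08,"back"); g(0,136,0.1,"up"); g(26,136,0.12,"over")
for z in (126,118,110,102,95,90,87):
    g(27,z,0.08,"press %d"%z,gain=0.4)
    if np.linalg.norm(arm.read_ft_force())>15: print("STOP"); break
z=87
while z>80 and arm.read_ft_force()[2]<8:
    z-=1; arm.line_to(bx(X,Y0+27,z+73)+t.B,0.04,ori=q)
st("pressed z=%.1f"%z); arm.pause(0.2); st()
save("w17",snapshot("wrist"))
arm.line_to(bx(X,Y0+27,110+73),0.12,ori=q); arm.line_to(bx(X+20,Y0+10,175+73),0.2,ori=q); st("up")
import json
c=cam("wrist"); json.dump({k:np.asarray(v).tolist() for k,v in c.items()},open("w18.json","w"))
save("w18",snapshot("wrist")); save("s18",cv2.resize(snapshot("scene")[90:230,310:490],None,fx=4,fy=4))
```

```text
back t=38.52 tcp [0.6233 0.2035 0.1977] box [-78.4  -2.5 197.7] F [-0.2 -0.2 -0.2] M [-0.01  0.02 -0.05] op -0.003
   err mm [ 0.2  1.7 -0.7]
up t=38.79 tcp [0.6238 0.2018 0.2097] box [-78.6  -0.7 209.7] F [-0.5  0.3  0.3] M [0.03 0.01 0.01] op -0.001
   err mm [ 0.4 -0.1 -0.7]
over t=39.16 tcp [0.629  0.1751 0.2079] box [-77.7  26.5 207.9] F [-0.6  0.3  0.3] M [0.02 0.02 0.02] op -0.001
   err mm [-0.5 -1.3  1.1]
press 126 t=39.42 tcp [0.6283 0.177  0.1979] box [-77.5  24.5 197.9] F [-0.2 -1.1 -0.5] M [0.01 0.04 0.03] op 0.004
   err mm [-0.7  1.7  1.1]
press 118 t=39.67 tcp [0.6291 0.1757 0.1906] box [-78.   26.  190.6] F [ 0.4  0.4 -0.4] M [ 0.04  0.03 -0.04] op -0.002
   err mm [-0.2  0.2  0.4]
press 110 t=39.92 tcp [0.6292 0.1755 0.1828] box [-78.   26.2 182.8] F [-0.3  0.5  1.3] M [-0.06 -0.03 -0.02] op 0.003
   err mm [-0.2 -0.   0.2]
press 102 t=40.17 tcp [0.6293 0.1755 0.1749] box [-78.1  26.2 174.9] F [ 1.3  0.2 -0.1] M [ 0.01  0.01 -0.01] op -0.002
   err mm [-0.1  0.   0.1]
press 95 t=40.42 tcp [0.6294 0.1755 0.1681] box [-78.2  26.2 168.1] F [0.1 0.  0.9] M [ 0.02  0.05 -0.01] op -0.005
   err mm [ 0.  -0.  -0.1]
press 90 t=40.67 tcp [0.6295 0.1755 0.1633] box [-78.3  26.2 163.3] F [-0.2  0.2  1.2] M [-0.02  0.02 -0.01] op -0.000
   err mm [ 0.1 -0.  -0.3]
press 87 t=40.92 tcp [0.6295 0.1756 0.1604] box [-78.4  26.2 160.4] F [ 0.1 -0.3  0.2] M [-0.03 -0.03 -0.04] op 0.002
   err mm [ 0.2  0.  -0.4]
pressed z=82.0 t=42.17 tcp [0.6299 0.1757 0.1579] box [-78.7  26.1 157.9] F [-3.2 -1.7 11.6] M [-0.34  0.68 -0.01] op 0.005
 t=42.38 tcp [0.6298 0.1757 0.1579] box [-78.7  26.1 157.9] F [-3.5 -2.2 10.9] M [-0.35  0.66  0.01] op 0.000
up t=43.31 tcp [0.6059 0.1872 0.2471] box [-57.9   9.6 247.1] F [-0.4 -1.  -0.9] M [-0.03  0.01  0.06] op 0.002
```

View pics/w18.png

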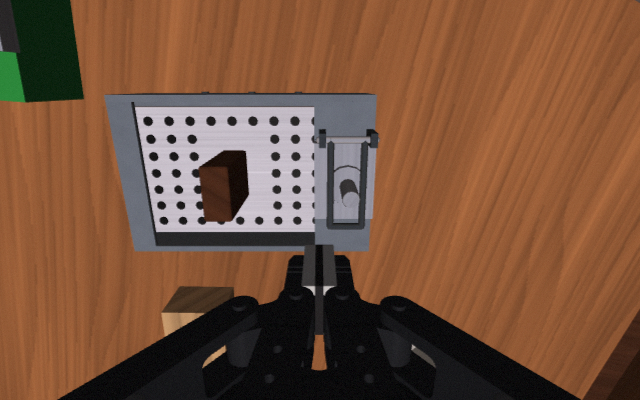

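View pics/s18.png

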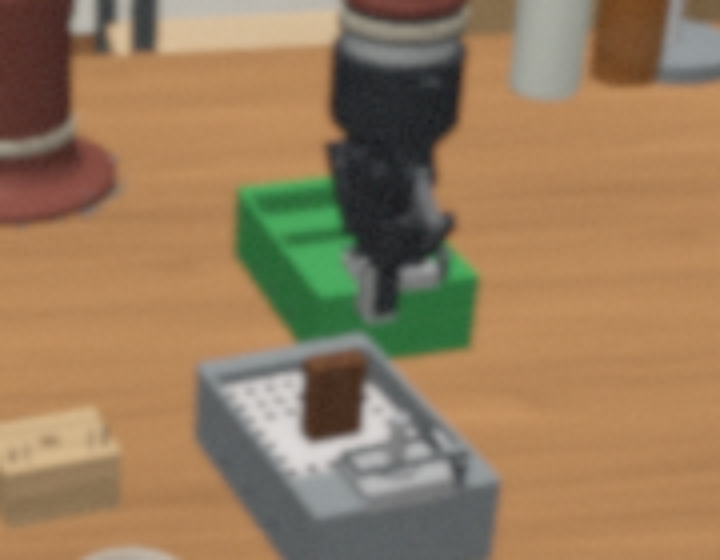

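Run:
```python
from h import *
import json
c={k:np.asarray(v) for k,v in json.load(open("w18.json")).items()}
for th in (0,0.1,0.2): print(th,proj(c,bx(-78.2,-34.8+66*np.cos(th),83.5+66*np.sin(th))))
print("stem top",tobox(on_z(c,[(350,200)],0.112)[0]))
g=on_z(c,[(201,187),(233,187),(232,220),(204,221)],0.104); print("grip",tobox(g.mean(0)))
q=down(BYAW+np.pi); arm.line_to(bx(30,20,290),0.3,ori=q)
im=snapshot("top"); save("t19",im); save("t19c",cv2.resize(im[130:260,160:480],None,fx=2.5,fy=2.5,interpolation=cv2.INTER_CUBIC)); save("s19",snapshot("scene"))
a=cv2.imread("pics/top0.png"); d=cv2.absdiff(a,im).max(2)
for n,(x,y) in {"beaker":(312,148),"brick":(454,184),"jar":(183,175)}.items(): print(n,(d[y-14:y+14,x-14:x+14]>40).sum())
st()
w=snapshot("wrist"); save("w19",cv2.resize(w[60:330,60:480],None,fx=1.8,fy=1.8))
```

```text
0 [[345.6193 225.6338]]
0.1 [[346.3115 228.7715]]
0.2 [[347.0571 231.2122]]
stem top [-78.0918   0.5098 112.    ]
grip [ 11.5858   6.1827 104.    ]
beaker 0
brick 0
jar 0
 t=43.98 tcp [0.5231 0.1574 0.2889] box [ 29.4  20.5 288.9] F [-0.3 -0.1  0.3] M [-0.03 -0.01 -0.01] op 0.004
```

View pics/t19c.png

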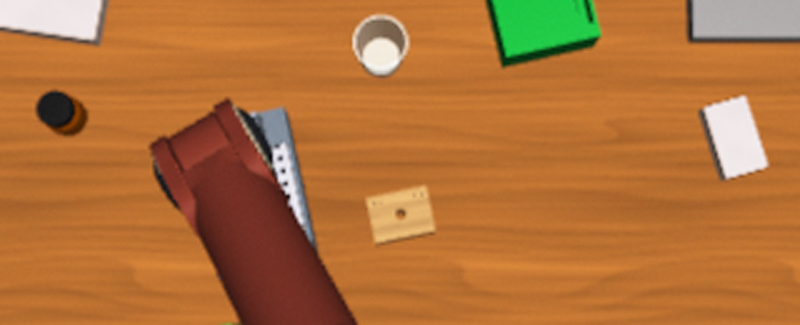

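View pics/w19.png

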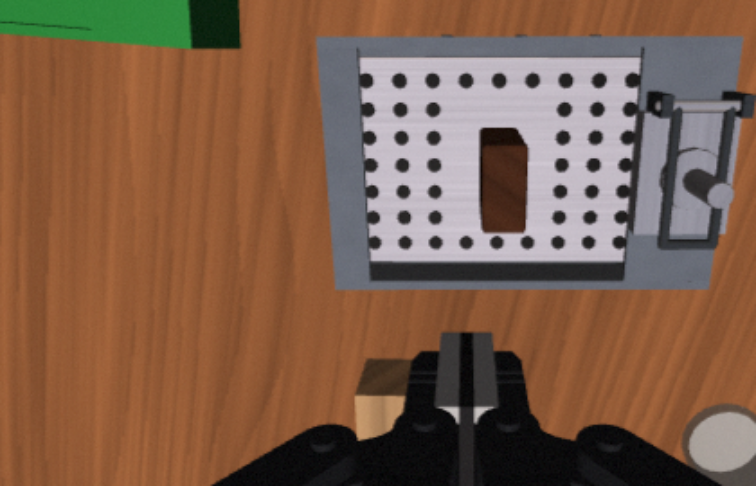

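Run:
```python
from h import *
c=cam("wrist")
w=cv2.imread("pics/w19.png"); f=lambda p:np.asarray(p,float)/1.8+60
g=on_z(c,f([(482,146),(527,146),(526,232),(483,232)]),0.104); print([tobox(x).round(1) for x in g],"grip",tobox(g.mean(0)))
p=on_z(c,f([(359,56),(642,56),(625,262),(370,262)]),0.044); print("visible plate corners",[tobox(x).round(1) for x in p])
print("stem top",tobox(on_z(c,f([(719,196)]),0.112)[0]), "rim",[tobox(x).round(1) for x in on_z(c,f([(318,38),(742,38),(708,288),(336,289)]),0.064)])
```

```text
[array([ 22.7, -19.6, 104. ]), array([  3.4, -19.6, 104. ]), array([  2.7,  18.8, 104. ]), array([ 21.9,  18.8, 104. ])] grip [ 12.674   -0.4201 104.    ]
visible plate corners [array([ 83.4, -55.5,  44. ]), array([-59.2, -55.4,  44. ]), array([-59.8,  55. ,  44. ]), array([83.5, 54.9, 44. ])]
stem top [-77.9468   0.4087 112.    ] rim [array([ 98.6, -63.9,  64. ]), array([-99.6, -63.6,  64. ]), array([-99.7,  62.6,  64. ]), array([99. , 62.9, 64. ])]
```

The panel reads home at x = 13.1 mm once the box-rim offset is taken out. The pin is seated and the keeper is flat, so I'm handing in.

Run:
```python
from h import *
st(); print(ticket.finish_job())
```

```text
t=44.03 tcp [0.5232 0.1575 0.2888] box [ 29.3  20.3 288.8] F [ 0.7 -0.5  0.8] M [ 0.03 -0.02 -0.04] op 0.001
the job is handed in; nothing more can be done
None
```

I refitted the panel, put in the lock pin and folded the keeper down, in the order asked. I handed the job in at 44.0 s of the 72 s allowed; no verdict was reported.

- **Panel:** I tilted it 14°, slipped it under the deep lip, lowered it flat and slid it until it stopped against the +x wall. A second push low on the grip gave about 10 N with the panel against the wall. The last picture puts the grip at x = 12.7 mm in my box frame, or about 13.1 mm after correcting for the box-rim offset (13 is home). The plate looks flat under both lips.
- **Pin:** it went in without side load. The collar met the lock block at the predicted height with 10 N. The stem stands at x = -77.9, y = 0.4 mm of the box (nominal -78, 0).
- **Keeper:** I pressed it until it stopped firmly at about 11 N, and the stem stands between its legs. After release, its end bar was at row 226, against 225.6 expected for an angle of 0.
- **Bystanders:** the top view shows no pixel change at the beaker, brick or jar, and the robot is clear of everything.

**Checks that disagreed:** one grip reading came out at (11.6, 6.2) mm. I put that down to misread corners in an oblique view, and the clearer view gave (12.7, -0.4). The top and wrist cameras differed by about 3 mm on the box's y position. I used a value close to the wrist camera's, and nothing pressed sideways on the panel or the pin as they went in.

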